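# Fit the hose bands on the gas manifold

### The job

Get the tray sealer's gas manifold ready for its hoses: turn the lock knob counter-clockwise to free the carriage, draw the carriage forward to its stop and lock it there again. Then slide each worm-drive band fully home on a barbed tail of its own, against the front plate, and only once all the bands are on, turn each wing screw clockwise until it is snug at its stop. Leave the trays and the other things on the table where they are.

Things in the scene. Friction and masses are not known exactly. Their poses are not given: they have to be found in the camera images.
- bed: the fixed dark steel bed of the gas manifold, 250 (x) x 350 (y) x 12 mm; its yaw is also the yaw of the carriage. Its x axis points away from the robot, z up.
- carriage (a joint): the sliding carriage on the bed (white front plate, 340 mm wide, top 95 mm above the table, aluminium block behind it): 0 = pushed back, 0.08 m = drawn forward, along the bed's -x (towards the robot), to its front stop. Friction 2 N. While the lock knob is in locked position a pin holds it; the pin drops only at the two ends of the travel and leaves 3 mm of play.
- lock_knob (a joint): the black bar knob on top of the carriage: 1.4 rad = locked (clockwise end stop), 0 = free (counter-clockwise end stop), clockwise seen from above counts up; starts locked. Friction 0.05 N m.
- lock_knob_grip (a point): point on the knob's vertical axis at the height to grip it (112 mm above the table); moves with the carriage. The knob's grip is a bar 57 mm long (this point's x axis), 14 mm thick (its y axis), 32 mm tall, from 15 mm below to 7 mm above this point clear of its foot disc.
- tail_a (a point): the left level brass hose tail: point on its axis where it leaves the carriage's front plate, 75 mm above the table; axes as the bed's (x from tip to plate). 76 mm long, 30 mm thick, 36 mm over two barbs, 37 mm over its seat (30 mm next to the plate, cone lead-in); tails 110 mm apart. Below runs an 80 mm deep ledge, top 29 mm under the axis. Plate's top 20 mm above the axis.
- tail_b (a point): the middle level brass hose tail: point on its axis where it leaves the carriage's front plate, 75 mm above the table; axes as the bed's (x from tip to plate). 76 mm long, 30 mm thick, 36 mm over two barbs, 37 mm over its seat (30 mm next to the plate, cone lead-in); tails 110 mm apart. Below runs an 80 mm deep ledge, top 29 mm under the axis. Plate's top 20 mm above the axis.
- tail_c (a point): the right level brass hose tail: point on its axis where it leaves the carriage's front plate, 75 mm above the table; axes as the bed's (x from tip to plate). 76 mm long, 30 mm thick, 36 mm over two barbs, 37 mm over its seat (30 mm next to the plate, cone lead-in); tails 110 mm apart. Below runs an 80 mm deep ledge, top 29 mm under the axis. Plate's top 20 mm above the axis.
- band_a: worm-drive band, may be absent; all alike, any goes on any tail. Upright steel ring: bore 42 mm, 24 mm wide, axis along x, 28 mm above the origin (centre under its 40 mm long foot); z up. Screw housing 40 x 24 x 50 mm centred at y = +38 mm, to stay on the robot's left. Home: origin 20 mm before the plate, 29 mm below the tail's axis, foot on the ledge, housing and foot touching the plate. 0.2 kg.
- tab_a (a point): middle of that band's lifting tab, 65 mm above the band's origin, right above the ring: a steel plate 10 mm thick (x, along the ring's axis), 24 mm wide (y), from 53 mm (top of the ring) to 77 mm above the band's origin. Grip it across its thickness; when the band is home the tab is 20 mm before the plate and above the plate's top.
- screw_a (a joint): turn of that band's wing screw, clockwise seen from above counts up: starts 0 to 0.3 rad (slack), 2.4 rad = hard stop (snug). Friction 0.03 N m; it stays where it is left. Turning it also twists the band a little on its tail and may work it off the plate by some mm; over the last turn a jaw in the bore closes on the tail and holds the band fast.
- wing_a (a point): point on that screw's vertical axis, mid-height of its black wing: 38 mm to the +y side of the band's middle and 104 mm above the band's origin. The wing is 40 mm long (this point's x axis), 10 mm thick (its y axis), 28 mm tall, its top 14 mm above the point.
- band_b: worm-drive band, may be absent; all alike, any goes on any tail. Upright steel ring: bore 42 mm, 24 mm wide, axis along x, 28 mm above the origin (centre under its 40 mm long foot); z up. Screw housing 40 x 24 x 50 mm centred at y = +38 mm, to stay on the robot's left. Home: origin 20 mm before the plate, 29 mm below the tail's axis, foot on the ledge, housing and foot touching the plate. 0.2 kg.
- tab_b (a point): middle of that band's lifting tab, 65 mm above the band's origin, right above the ring: a steel plate 10 mm thick (x, along the ring's axis), 24 mm wide (y), from 53 mm (top of the ring) to 77 mm above the band's origin. Grip it across its thickness; when the band is home the tab is 20 mm before the plate and above the plate's top.
- screw_b (a joint): turn of that band's wing screw, clockwise seen from above counts up: starts 0 to 0.3 rad (slack), 2.4 rad = hard stop (snug). Friction 0.03 N m; it stays where it is left. Turning it also twists the band a little on its tail and may work it off the plate by some mm; over the last turn a jaw in the bore closes on the tail and holds the band fast.
- wing_b (a point): point on that screw's vertical axis, mid-height of its black wing: 38 mm to the +y side of the band's middle and 104 mm above the band's origin. The wing is 40 mm long (this point's x axis), 10 mm thick (its y axis), 28 mm tall, its top 14 mm above the point.
- band_c: worm-drive band, may be absent; all alike, any goes on any tail. Upright steel ring: bore 42 mm, 24 mm wide, axis along x, 28 mm above the origin (centre under its 40 mm long foot); z up. Screw housing 40 x 24 x 50 mm centred at y = +38 mm, to stay on the robot's left. Home: origin 20 mm before the plate, 29 mm below the tail's axis, foot on the ledge, housing and foot touching the plate. 0.2 kg.
- tab_c (a point): middle of that band's lifting tab, 65 mm above the band's origin, right above the ring: a steel plate 10 mm thick (x, along the ring's axis), 24 mm wide (y), from 53 mm (top of the ring) to 77 mm above the band's origin. Grip it across its thickness; when the band is home the tab is 20 mm before the plate and above the plate's top.
- screw_c (a joint): turn of that band's wing screw, clockwise seen from above counts up: starts 0 to 0.3 rad (slack), 2.4 rad = hard stop (snug). Friction 0.03 N m; it stays where it is left. Turning it also twists the band a little on its tail and may work it off the plate by some mm; over the last turn a jaw in the bore closes on the tail and holds the band fast.
- wing_c (a point): point on that screw's vertical axis, mid-height of its black wing: 38 mm to the +y side of the band's middle and 104 mm above the band's origin. The wing is 40 mm long (this point's x axis), 10 mm thick (its y axis), 28 mm tall, its top 14 mm above the point.
- tray_l: bystander: clear tray of stiff pasta, 150 x 120 x 60 mm, beyond the left bands; to be left alone
- tray_r: bystander: clear tray of stiff pasta, 150 x 120 x 60 mm, on the right; to be left alone
- spanner: bystander: spanner lying flat, 160 mm long, near the robot on the left; to be left alone
- spray: bystander: white bottle, 60 mm across, 170 mm tall, on the left; to be left alone

How it is judged:
By the outcome, as a careful person would: the job done as asked, in the order asked, and still so for the second after the job is handed in, with the robot touching nothing.
Of band_a, band_b, band_c only 2 to 3 are there at a start; the rules pass over those that are not, and their reading is None.
At some moment in a run one of band_a, band_b, band_c may be knocked a few centimetres aside while the robot is not near it.
Once in a run the grip may slacken for a moment while it holds something.
It also fails if it takes over 210 s, if anything falls off the work surface, if the arm or the gripper's body presses on something with over 40 N, if the wrist force passes 120 N, or if a joint passes its speed limit or range.

### The arm

A 6-joint arm with a two-finger parallel gripper is mounted at the origin on the work surface. World frame = base frame: x ahead of the robot, y to its left, z up, the work surface at z = 0. Lengths are in mm, angles in rad, forces in N, time in s.
With the tool pointing down it reaches from about 350 to 875 mm from the base axis. Payload 4.2 kg.
Tool frame: the origin (TCP) lies between the finger pads; the fingertips stand 11 mm ahead of it and the grasp point (between the pads) lies 8 mm behind it; z points along the fingers, y is the direction in which the jaws open and shut (so a half turn about z gives the same grasp; the last joint's range is limited). The gripper opens to 85 mm and grips with 20 to 120 N. Pads are 22 mm wide; open, the fingers measure 114 mm over their backs; the gripper's body (76 mm by 85 mm) begins 54 mm behind the grasp point. The pads swing forward as they close: fully open they stand 13 mm farther back than shut.
Start: joints at [-1.037, 0.385, 0.008, 0, -1.194, -0.259], TCP at [169.613, -601.524, 242.312] pointing down, gripper open.
Joint ranges: [-3.14, 3.14], [-1.21, 2.06], [-1.07, 1.41], [-3.16, 2.05], [-2.99, -0.16], [-3.1, 3.1]. Speed limits (rad/s): [2.79, 2.79, 3.14, 3.14, 3.14, 3.14].

### API

Orientations are given as a unit quaternion [x, y, z, w].
In Python, from bench import * gives the robot as it stands.
- The arm moves only by the tool servo_tool, never from a script. Its argument "rows" is a list of rows, each a list of 7 numbers: the opening, from 0 (shut) to 1 (fully open), then the shift along the tool's x, y, z in cm, then the turn, a rotation vector about the tool's x, y, z in degrees. A call has 1 to 12 rows; each row shifts and turns the commanded pose from where the row before left it, along the tool's axes as they then stand; what a row does not reach is not made up. A row lasts 1/10 s, in which the tool goes at most 50 mm and 8.59 degrees, less where a joint would pass 70% of its speed; a pose out of reach is approached as far as the arm can. A call is refused whole if a number of a shift passes 5 or a number of a turn 8.59, either way. A call with a gripper value outside its range is refused whole. The fingers move at their own pace and stop on an object; the grip force is fixed at half the most. Time passes only in rows, so rows that do not move let the fingers close. It gives the time, the measured TCP pose, the force and the opening at its end, in the units of the state.
- read_state(): the state, without advancing time (a new reading comes with each control period).
- get_image(name): name is "scene" or "top" or "wrist"; returns a dict with "image" (480x640x3 uint8, red, green, blue), "mtx" (3x3 intrinsics, pixels), "extrinsics" (4x4, takes a point from camera to world coordinates). Camera axes: x right, y up, looking along -z (the intrinsics and any distortion apply to the point x, -y, -z); pixel columns grow to the right and rows downward; lengths in mm; the calibration is good to about 2 mm. A picture is of the moment at which its call begins. There is no depth.
- job_done(): hands the job in, once; it reports no verdict.
The state is a dict: "clock": time; "joints": joint angles; "joint_vel": joint speeds; "joint_efforts": joint torques, N m; "position": TCP position; "ee_rot": TCP orientation; "contact_force": force on the tool from outside, world axes, zero at the start; "wrist_torque": the same for the moment, N m; "gripper_width": finger opening in mm.
Only numpy, scipy, OpenCV 4.12 (cv2) and the standard library are available. Lean on these libraries where they do the work, as an engineer would, in place of code of your own. Each camera call takes 0.05 s, during which the arm holds its last target. There are 200 camera calls.

## Working session

There is one attempt and no reset: what is moved stays moved. The work goes in short steps, Python scripts to look and compute and a tool call to move; the robot and the scene stay as the last step left them, time stands still between calls to the robot, and variables do not carry over. Pictures are saved under pics/ and viewed, about 12 in all and at most 16, crops included, and the job is handed in when it is done.

Besides the shell and the picture viewer there is one more tool, called after "Emit:" in YAML: its name, and indented under it one key for each argument. servo_tool: Moves the arm, as the interface text tells. Its arguments: {"type":"object","properties":{"rows":{"type":"array","items":{"type":"array","items":{"type":"number"}}}},"required":["rows"]}

```bash
ls; mkdir -p pics; python3 - <<'E'
from bench import *
import cv2,numpy as np
s=read_state();print(s)
for n in("scene","top"):
    d=get_image(n);cv2.imwrite(f"pics/{n}0.png",d["image"][:,:,::-1]);print(n,d["mtx"],d["extrinsics"],d.keys())
E
```

```text
pics
{'clock': 0.0, 'joints': array([-1.03741759e+00,  3.85564444e-01,  6.64063983e-03, -4.97262944e-04,
       -1.19397146e+00, -2.58606247e-01]), 'joint_vel': array([-0.0004054 ,  0.00013391, -0.00033971,  0.00051108,  0.00159381,
       -0.00019736]), 'joint_efforts': array([-7.50794379e-05, -3.92283261e+01,  1.88401705e+01,  4.18618217e+00,
       -4.59046409e-03,  1.01715943e-05]), 'position': array([ 169.45823288, -601.0217582 ,  241.22283304]), 'ee_rot': array([-1.36863514e-01,  9.90589332e-01,  1.05739043e-03, -1.91597068e-04]), 'contact_force': array([ 0.81536159, -0.30645442,  0.24589185]), 'wrist_torque': array([-0.03931956,  0.0400799 , -0.04450449]), 'gripper_width': 84.82621603511181}
scene [[536.89295442   0.         313.07118838]
 [  0.         536.89295442 243.44966846]
 [  0.           0.           1.        ]] [[ 3.57882732e-01 -5.18713727e-01  7.76438033e-01  1.56801227e+03]
 [ 9.33483907e-01  1.78289127e-01 -3.11160380e-01 -3.45785948e+02]
 [ 2.29727014e-02  8.36151336e-01  5.48017516e-01  8.22522528e+02]
 [ 0.00000000e+00  0.00000000e+00  0.00000000e+00  1.00000000e+00]] dict_keys(['image', 'mtx', 'extrinsics'])
top [[475.16516882   0.         313.1904704 ]
 [  0.         475.16516882 228.57565293]
 [  0.           0.           1.        ]] [[ 1.45303536e-02  9.92205986e-01 -1.23758431e-01  4.05896349e+02]
 [-9.99534964e-01  1.10948954e-02 -2.84035182e-02  5.39770985e+01]
 [-2.68090540e-02  1.24113592e-01  9.91905787e-01  1.18323779e+03]
 [ 0.00000000e+00  0.00000000e+00  0.00000000e+00  1.00000000e+00]] dict_keys(['image', 'mtx', 'extrinsics'])
```

View pics/scene0.png

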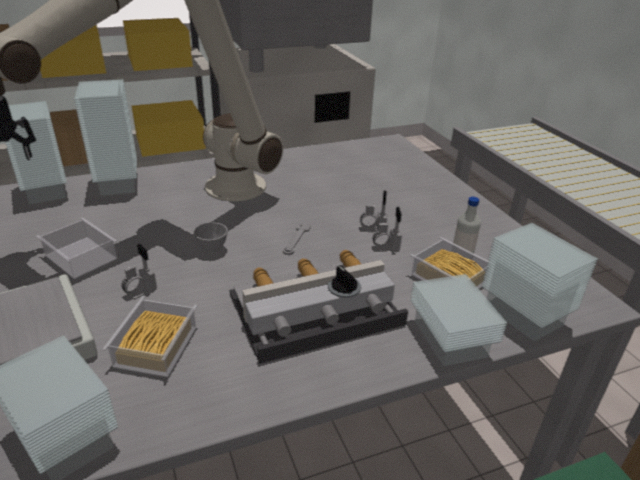

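View pics/top0.png

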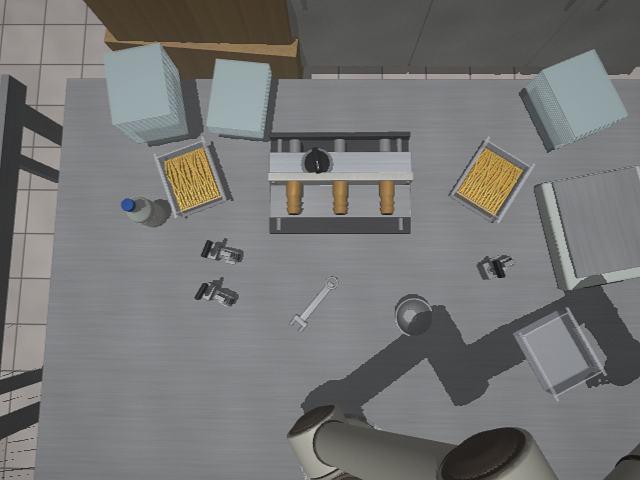

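```bash
cat > h.py <<'E'
from bench import *
import cv2,numpy as np
from scipy.spatial.transform import Rotation as R
def snap(n,f=None):
    d=get_image(n); d["bgr"]=np.ascontiguousarray(d["image"][:,:,::-1])
    if f: cv2.imwrite(f"pics/{f}.png",d["bgr"])
    return d
def ray(d,u,v):
    K,E=d["mtx"],d["extrinsics"]
    p=np.linalg.inv(K)@[u,v,1]; r=E[:3,:3]@np.array([p[0],-p[1],-p[2]])
    return E[:3,3],r/np.linalg.norm(r)
def plane(d,u,v,z):
    o,r=ray(d,u,v); return o+r*(z-o[2])/r[2]
def tri(*rays):
    A=0;b=0
    for o,r in rays:
        P=np.eye(3)-np.outer(r,r);A=A+P;b=b+P@o
    x=np.linalg.solve(A,b); return x,[round(float(np.linalg.norm((np.eye(3)-np.outer(r,r))@(x-o))),1) for o,r in rays]
def proj(d,p):
    E=d["extrinsics"];c=E[:3,:3].T@(np.asarray(p,float)-E[:3,3]);q=d["mtx"]@[c[0],-c[1],-c[2]];return q[:2]/q[2]
def blobs(mask,amin=20,roi=None):
    "list of (area, centre, minAreaRect)"
    if roi: m=np.zeros_like(mask);x0,y0,x1,y1=roi;m[y0:y1,x0:x1]=mask[y0:y1,x0:x1];mask=m
    cs,_=cv2.findContours(mask.astype(np.uint8),cv2.RETR_EXTERNAL,cv2.CHAIN_APPROX_NONE);o=[]
    for c in cs:
        if cv2.contourArea(c)>=amin:
            m=cv2.moments(c);o.append((m["m00"],(m["m10"]/m["m00"],m["m01"]/m["m00"]),cv2.minAreaRect(c)))
    return o
def dark(d,t=45): return (d["bgr"].max(2)<t).astype(np.uint8)
def brass(d):
    h=cv2.cvtColor(d["bgr"],cv2.COLOR_BGR2HSV);return ((h[...,0]<25)&(h[...,0]>8)&(h[...,1]>110)&(h[...,2]>60)).astype(np.uint8)
def go(xyz,yaw=None,tilt0=True):
    """print the shift (cm, tool axes) and turn (deg about tool z) from the present pose to the TCP at xyz with jaw axis y at world angle yaw (deg)"""
    s=read_state();Q=R.from_quat(s["ee_rot"]);M=Q.as_matrix()
    print("t",round(s["clock"],1),"pos",s["position"].round(1),"jaw",np.degrees(np.arctan2(M[1,1],M[0,1])).round(2),"w",round(s["gripper_width"],1))
    print("shift cm",(M.T@(np.asarray(xyz)-s["position"])/10).round(2))
    if yaw is not None:
        y=np.radians(yaw);Y=np.array([np.cos(y),np.sin(y),0]);
        if Y@M[:,1]<0: Y=-Y
        Z=np.array([0,0,-1.]);T=np.stack([np.cross(Y,Z),Y,Z],1)
        print("turn deg",np.degrees((Q.inv()*R.from_matrix(T)).as_rotvec()).round(2),"q6",round(float(np.degrees(s["joints"][5])),1))
E
python3 - <<'E'
from h import *
t=snap("top");s=snap("scene")
for a,c,r in blobs(brass(t),30,(270,170,412,230)):
    print("tail top",a,np.round(c,1),np.round(plane(t,*c,75),1),r)
for a,c,r in blobs(brass(s),20,(240,240,370,295)): print("tail scene",a,c,r)
for roi in((190,230,250,310),(470,245,525,285),(290,140,340,180)):
    for a,c,r in blobs(dark(t),8,roi): print("dark top",a,np.round(c,1),r,np.round(plane(t,*c,118),1))
for roi in((120,235,160,300),(350,180,410,250),(325,260,365,300)):
    for a,c,r in blobs(dark(s),8,roi): print("dark scene",a,np.round(c,1),r)
A=cv2.resize(t["bgr"][230:310,190:250],None,fx=6,fy=6);B=cv2.resize(t["bgr"][235:315,470:530],None,fx=6,fy=6)
cv2.imwrite("pics/c1.png",np.hstack([A,B]))
E
```

```text
tail top 381.5 [386.5 196.1] [623.3 -86.3  75. ] ((386.0, 197.0), (32.0, 14.0), 90.0)
tail top 371.5 [339.7 196.1] [622.4  24.   75. ] ((339.5, 197.0), (32.0, 13.0), 90.0)
tail top 366.5 [293.3 196.1] [621.3 134.1  75. ] ((293.5, 197.0), (32.0, 13.0), 90.0)
tail scene 190.5 (261.3070866141732, 276.7095363079615) ((261.0000305175781, 276.5), (18.782970428466797, 13.86362075805664), 63.43495178222656)
tail scene 178.5 (305.9673202614379, 267.3678804855275) ((305.5, 268.0), (19.400001525878906, 13.200000762939453), 53.13010025024414)
tail scene 172.0 (348.31201550387595, 258.3875968992248) ((348.29998779296875, 259.3999938964844), (19.598735809326172, 12.539867401123047), 48.36646270751953)
dark top 20.5 [203. 291.] ((201.80001831054688, 290.8999938964844), (4.919349670410156, 16.099689483642578), 26.56505012512207) [395.4 329.  118. ]
dark top 28.0 [208.  248.9] ((207.5000457763672, 249.50001525878906), (4.0249223709106445, 16.54690170288086), 26.56505012512207) [489.9 321.9 118. ]
dark top 101.5 [498.  268.5] ((498.050048828125, 268.6499938964844), (17.708751678466797, 7.273237228393555), 71.56504821777344) [ 454.4 -325.9  118. ]
dark top 70.5 [318.4 161.7] ((317.0476989746094, 160.71847534179688), (24.684158325195312, 10.705713272094727), 70.55996704101562) [693.8  74.7 118. ]
dark scene 83.5 [142.  251.2] ((142.0409698486328, 251.0491485595703), (17.28498077392578, 7.4261393547058105), 50.19443130493164)
dark scene 29.0 [397.9 214.7] ((398.0, 214.5), (13.0, 4.0), 90.0)
dark scene 10.0 [384.2 197.7] ((384.16461181640625, 198.01829528808594), (1.6564730405807495, 12.147468566894531), 6.34019136428833)
dark scene 391.5 [343.7 281.8] ((343.70001220703125, 282.4000244140625), (25.92325782775879, 21.085901260375977), 29.74488067626953)
```

View pics/c1.png

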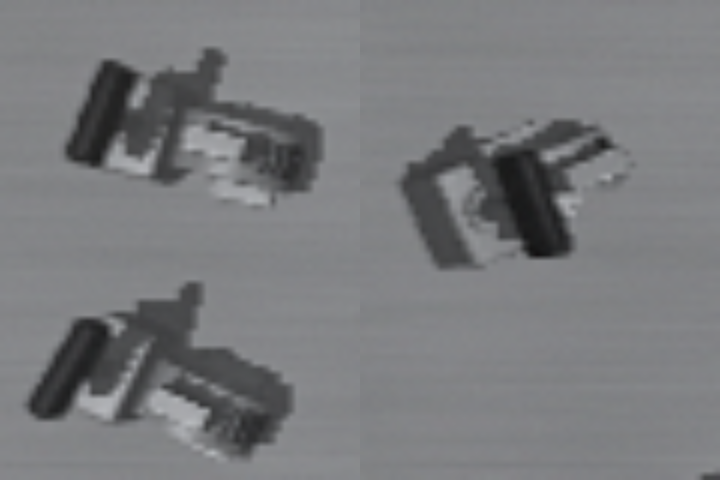

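```bash
python3 - <<'E'
from h import *
go([600,50,330],90)
E
```

```text
t 0.2 pos [ 169.5 -601.2  241.6] jaw 105.74 w 85.2
shift cm [-59.1   51.01  -8.77]
turn deg [ 0.08 -0.02 15.74] q6 -14.8
```

Emit:
servo_tool:
  rows:
    - [1,0,0,-2,0,0,7.87]
    - [1,0,0,-2,0,0,7.87]
    - [1,-2.7,4.1,-0.5,0,0,0]
    - [1,-2.7,4.1,-0.5,0,0,0]
    - [1,-2.7,4.1,-0.5,0,0,0]
    - [1,-2.7,4.1,-0.5,0,0,0]
    - [1,-2.7,4.1,-0.5,0,0,0]
    - [1,-2.7,4.1,-0.5,0,0,0]
    - [1,-2.7,4.1,-0.5,0,0,0]
    - [1,-2.7,4.1,-0.5,0,0,0]

```text
clock: 1.2
position: [386.1, -271.6, 322.7]
ee_rot: [-0.0, 1.0, -0.0, 0.0]
contact_force: [0.9, -0.0, 1.2]
gripper_width: 85.7
```

Emit:
servo_tool:
  rows:
    - [1,-2.7,4.1,-0.2,0,0,0]
    - [1,-2.7,4.1,-0.2,0,0,0]
    - [1,-2.7,4.1,-0.2,0,0,0]
    - [1,-2.7,4.1,-0.2,0,0,0]
    - [1,-2.7,4.1,-0.2,0,0,0]
    - [1,-2.7,4.1,0,0,0,0]
    - [1,-2.7,4.1,0,0,0,0]
    - [1,-2.7,4.1,0,0,0,0]
    - [1,0,0,0,0,0,0]
    - [1,0,0,0,0,0,0]

```text
clock: 2.2
position: [601.7, 55.6, 331.1]
ee_rot: [-0.001, 1.0, -0.0, -0.001]
contact_force: [-0.1, -0.9, 0.9]
gripper_width: 85.1
```

```bash
python3 - <<'E'
from h import *
go([600,50,330],90)
w=snap("wrist","w1");print(w["mtx"],w["extrinsics"])
E
```

```text
t 2.2 pos [601.7  55.6 331.1] jaw 90.11 w 85.1
shift cm [ 0.17 -0.56  0.11]
turn deg [-0.04 -0.12  0.11] q6 -110.5
[[360.7785894    0.         314.28538136]
 [  0.         360.7785894  242.92536259]
 [  0.           0.           1.        ]] [[-1.59011627e-03 -9.46465565e-01 -3.22800876e-01  5.18271701e+02]
 [ 9.99998735e-01 -1.52106508e-03 -4.66165200e-04  5.56748303e+01]
 [-4.97918312e-05 -3.22801208e-01  9.46466786e-01  4.62323536e+02]
 [ 0.00000000e+00  0.00000000e+00  0.00000000e+00  1.00000000e+00]]
```

View pics/w1.png

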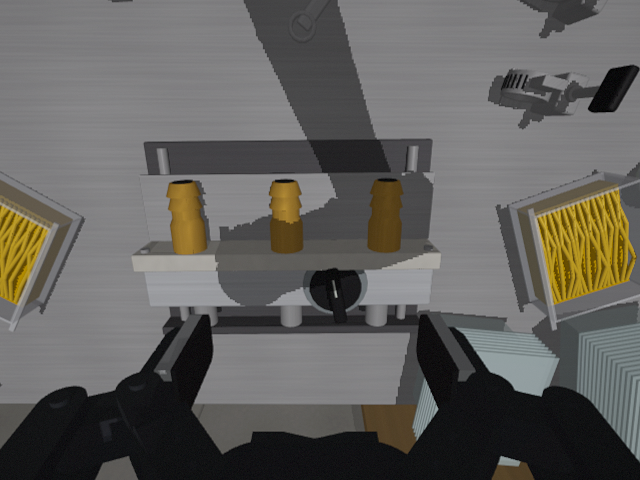

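Emit:
servo_tool:
  rows:
    - [1,-1,0,3,0,0,0]
    - [1,-1,0,3,0,0,0]
    - [1,-1,0,3,0,0,0]
    - [1,0,0,0,0,0,0]
    - [1,0,0,0,0,0,0]

```text
clock: 2.75
position: [631.3, 53.3, 243.2]
ee_rot: [0.001, 1.0, -0.0, 0.0]
contact_force: [-0.3, -1.0, 0.9]
gripper_width: 85.4
```

```bash
python3 - <<'E'
from h import *
go([600,50,330],90)
w=snap("wrist","w2")
h=cv2.cvtColor(w["bgr"],cv2.COLOR_BGR2GRAY)
u,v=proj(w,[693,75,100]);u,v=int(u),int(v);print(u,v)
c=w["bgr"][v-90:v+90,u-90:u+90];cv2.imwrite("pics/c2.png",cv2.resize(cv2.convertScaleAbs(c,alpha=2.5),None,fx=3,fy=3))
for t in(25,35,45,60):
    for b in blobs(dark(w,t),100,(u-90,v-90,u+90,v+90)):print(t,b)
E
```

```text
t 2.8 pos [631.3  53.3 243.2] jaw 89.94 w 85.4
shift cm [ 3.13 -0.34 -8.68]
turn deg [-0.05  0.01 -0.06] q6 -109.5
339 299
25 (549.5, (423.330906885047, 344.6557476493782), ((422.5, 349.5), (69.0, 11.0), 90.0))
25 (2254.5, (342.0261698824573, 298.9810748872625), ((340.5147705078125, 301.80517578125), (60.572425842285156, 69.43436431884766), 33.38851547241211))
35 (564.5, (423.2506643046944, 344.7144966046649), ((422.0, 349.5), (69.0, 12.0), 90.0))
35 (3044.5, (344.6633273115454, 305.07521760551816), ((342.66925048828125, 311.1461486816406), (65.36630249023438, 70.32768249511719), 7.125016689300537))
45 (295.0, (261.3011299435028, 339.08700564971747), ((262.0, 339.0), (12.0, 26.0), 90.0))
45 (695.5, (421.46537263359687, 343.1313203930026), ((418.0, 350.0), (70.0, 20.0), 90.0))
45 (3792.0, (343.4184247538677, 311.27742616033754), ((342.4415283203125, 311.3453063964844), (81.8791732788086, 70.93299102783203), 2.4895527362823486))
60 (353.5, (261.63366336633663, 339.07637906647807), ((262.5, 339.0), (14.0, 27.0), 90.0))
60 (738.0, (421.140243902439, 342.99728997289975), ((417.5, 350.0), (70.0, 21.0), 90.0))
60 (3980.5, (343.5794498178621, 312.01917682033246), ((342.4320068359375, 311.8481750488281), (83.88153839111328, 71.93489837646484), 2.436648368835449))
```

View pics/c2.png

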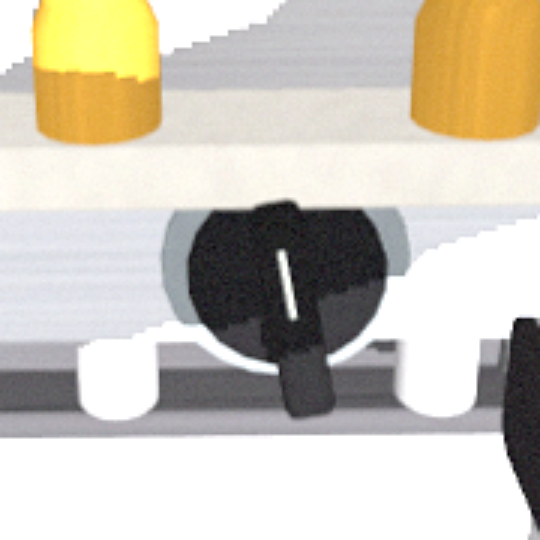

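```bash
python3 - <<'E'
from h import *
w=snap("wrist");t=snap("top")
f=lambda x,y:(249+x/3,209+y/3)
a=plane(w,*f(281,252),119);b=plane(w,*f(293,317),119);d=b-a
print("mark",a,b,np.degrees(np.arctan2(d[1],d[0])))
# top face corners: near end (258,208)-(297,202), far end (285,412?)-(334,400)
for p in((258,210),(298,205),(290,362+40),(335,400)):print(plane(w,*f(*p),119).round(1))
# disc: centre (287,282) x width 190..386 ; bar top height by two views
print("disc",plane(w,*f(287,280),97).round(1))
u=proj(t,(a+b)/2);print("mark mid in top",u)
x=t["bgr"]; 
for th in(35,45,60):
    for q in blobs(dark(t,th),30,(300,145,335,178)):print(th,q,plane(t,*q[2][0],115).round(1))
# tails in wrist: centroids
for A,c,r in blobs(brass(w),300,(120,120,480,290)):
    x0=plane(w,*c,75);print("tail",A,x0.round(1),np.round(proj(t,x0),1))
E
```

```text
mark [678.53854861  76.34030849 119.        ] [698.00099603  80.0566141  119.        ] 10.810354028757452
[666.4  70.1 119. ]
[665.   80.4 119. ]
[724.8  80.  119. ]
[724.2  92.4 119. ]
disc [698.8  80.2  97. ]
mark mid in top [316.85856514 163.97761158]
45 (226.5, (313.5901398086828, 171.73068432671081), ((317.0, 170.0), (34.0, 14.0), 0.0)) [675.1  77.8 115. ]
60 (373.0, (317.3386952636282, 170.69168900804289), ((317.0, 170.0), (14.0, 34.0), 90.0)) [675.1  77.8 115. ]
tail 3822.0 [621.7 -86.1  75. ] [386.4 196.8]
tail 3475.0 [620.8  24.1  75. ] [339.7 196.8]
tail 3631.5 [619.3 134.5  75. ] [293.1 196.9]
```

Emit:
servo_tool:
  rows:
    - [1,0,0,0,0,0,-5.35]
    - [1,0,0,0,0,0,-5.35]
    - [1,-3.38,0.68,0,0,0,0]
    - [1,-3.38,0.68,0,0,0,0]
    - [1,0,0,4.5,0,0,0]
    - [1,0,0,4.5,0,0,0]
    - [1,0,0,3,0,0,0]
    - [1,0,0,1.2,0,0,0]
    - [1,0,0,0,0,0,0]
    - [0.6,0,0,0,0,0,0]
    - [0.3,0,0,0,0,0,0]

```text
clock: 4.0
position: [697.0, 80.8, 113.5]
ee_rot: [-0.093, 0.996, 0.0, 0.003]
contact_force: [0.0, -0.3, -0.5]
gripper_width: 59.2
```

Emit:
servo_tool:
  rows:
    - [0.1,0,0,0,0,0,0]
    - [0,0,0,0,0,0,0]
    - [0,0,0,0,0,0,0]
    - [0,0,0,0,0,0,0]
    - [0,0,0,0,0,0,0]

```text
clock: 4.5
position: [695.9, 79.2, 111.5]
ee_rot: [-0.093, 0.996, -0.001, 0.0]
contact_force: [-0.5, -6.0, 5.2]
gripper_width: 12.5
```

```bash
python3 - <<'E'
from h import *
go([695,80,110],100.7);s=read_state();print(s["contact_force"],s["wrist_torque"])
E
```

```text
t 4.5 pos [695.9  79.2 111.5] jaw 100.69 w 12.5
shift cm [0.07 0.1  0.15]
turn deg [-0.09  0.04 -0.01] q6 -99.1
[-0.48322706 -6.04606411  5.23869941] [-1.40240671  0.13229355 -0.01745733]
```

Emit:
servo_tool:
  rows:
    - [0,0,0,0,0,0,-8.1]
    - [0,0,0,0,0,0,-8.1]
    - [0,0,0,0,0,0,-8.1]
    - [0,0,0,0,0,0,-8.1]
    - [0,0,0,0,0,0,-8.1]
    - [0,0,0,0,0,0,-8.1]
    - [0,0,0,0,0,0,-8.1]
    - [0,0,0,0,0,0,-8.1]
    - [0,0,0,0,0,0,-8.1]
    - [0,0,0,0,0,0,-8.1]
    - [0,0,0,0,0,0,0]
    - [0,0,0,0,0,0,0]

```text
clock: 5.7
position: [695.9, 75.3, 111.5]
ee_rot: [0.717, -0.697, 0.002, 0.002]
contact_force: [1.9, -15.4, 4.2]
gripper_width: 12.9
```

```bash
python3 - <<'E'
from h import *
go([695,80,110],181);s=read_state();print(s["contact_force"],s["wrist_torque"])
w=snap("wrist","w3")
E
```

```text
t 5.7 pos [695.9  75.3 111.5] jaw -178.44 w 12.9
shift cm [-0.47  0.08  0.15]
turn deg [ 0.04 -0.34  0.56] q6 -18.1
[  1.94402388 -15.39453388   4.2193328 ] [-4.32603171 -0.49610507 -0.28177968]
```

View pics/w3.png

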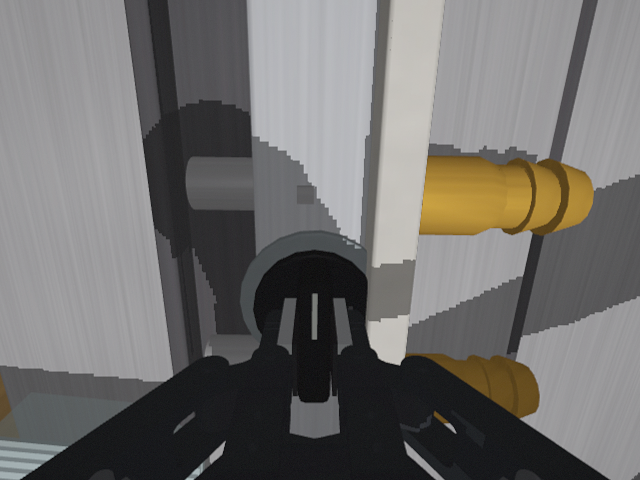

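Emit:
servo_tool:
  rows:
    - [0,0.4,0,0,0,0,0]
    - [0,-0.02,0.9,0,0,0,0]
    - [0,-0.02,0.9,0,0,0,0]
    - [0,-0.02,0.9,0,0,0,0]
    - [0,-0.02,0.9,0,0,0,0]
    - [0,-0.02,0.9,0,0,0,0]
    - [0,-0.02,0.9,0,0,0,0]
    - [0,-0.02,0.9,0,0,0,0]
    - [0,-0.02,0.9,0,0,0,0]
    - [0,-0.02,0.9,0,0,0,0]
    - [0,0,0,0,0,0,0]
    - [0,0,0,0,0,0,0]

```text
clock: 6.95
position: [620.2, 74.3, 111.6]
ee_rot: [0.717, -0.697, 0.005, -0.004]
contact_force: [13.9, -10.6, -4.8]
gripper_width: 12.2
```

```bash
python3 - <<'E'
from h import *
go([615,74,110],181.7);s=read_state();print(s["contact_force"],s["wrist_torque"])
E
```

```text
t 7.0 pos [620.2  74.3 111.6] jaw -178.35 w 12.2
shift cm [0.01 0.52 0.15]
turn deg [-0.71 -0.04 -0.06] q6 -20.4
[ 13.93966641 -10.63924749  -4.83287308] [-3.25965945 -3.83961523 -0.43097246]
```

Emit:
servo_tool:
  rows:
    - [0,0,0.3,0,0,0,0]
    - [0,0,0.3,0,0,0,0]
    - [0,0,0,0,0,0,0]
    - [0,0,0,0,0,0,0]

```text
clock: 7.35
position: [619.7, 74.4, 111.7]
ee_rot: [0.717, -0.697, 0.008, -0.009]
contact_force: [28.9, -14.4, -14.2]
gripper_width: 12.7
```

```bash
python3 - <<'E'
from h import *
go([615,74,110],181.7);s=read_state();print(s["contact_force"],s["wrist_torque"])
t=snap("top","t4")
for A,c,r in blobs(brass(t),30,(270,170,412,260)): print(A,np.round(c,1),plane(t,*c,75).round(1))
E
```

```text
t 7.3 pos [619.7  74.4 111.7] jaw -178.32 w 12.7
shift cm [0.03 0.47 0.16]
turn deg [-1.37  0.04 -0.02] q6 -20.6
[ 28.86848236 -14.36249424 -14.21468319] [-4.34968349 -7.73470059 -0.54200908]
380.0 [386.9 230. ] [542.7 -87.   75. ]
391.0 [339.9 230. ] [541.4  22.9  75. ]
338.5 [293.2 230. ] [540.2 132.7  75. ]
```

Emit:
servo_tool:
  rows:
    - [0,0.2,-1.0,0,0,0,0]
    - [0,0,0,0,0,0,8.2]
    - [0,0,0,0,0,0,8.2]
    - [0,0,0,0,0,0,8.2]
    - [0,0,0,0,0,0,8.2]
    - [0,0,0,0,0,0,8.2]
    - [0,0,0,0,0,0,8.2]
    - [0,0,0,0,0,0,8.2]
    - [0,0,0,0,0,0,8.2]
    - [0,0,0,0,0,0,8.2]
    - [0,0,0,0,0,0,8.2]
    - [0,0,0,0,0,0,0]

```text
clock: 8.6
position: [618.6, 77.8, 111.5]
ee_rot: [-0.085, 0.996, 0.002, 0.001]
contact_force: [-5.1, 10.3, 6.6]
gripper_width: 12.5
```

```bash
python3 - <<'E'
from h import *
go([619,74,110],100.7);s=read_state();print(s["contact_force"],s["wrist_torque"])
E
```

```text
t 8.6 pos [618.6  77.8 111.5] jaw 99.73 w 12.5
shift cm [ 0.02 -0.38  0.15]
turn deg [ 0.25  0.16 -0.97] q6 -102.0
[-5.05103059 10.32724548  6.60416554] [2.97104801 1.46918888 0.31644345]
```

Emit:
servo_tool:
  rows:
    - [0,-0.5,0,0,0,0,0]
    - [0,-0.5,0,0,0,0,0]
    - [0,0,0,0,0,0,0]
    - [0,0,0,0,0,0,0]

```text
clock: 9.0
position: [619.6, 77.8, 111.5]
ee_rot: [-0.085, 0.996, 0.001, -0.009]
contact_force: [-26.3, 10.5, 22.9]
gripper_width: 12.6
```

Emit:
servo_tool:
  rows:
    - [0,1.0,0,0,0,0,0]
    - [0,0,0,0,0,0,0]
    - [0.5,0,0,0,0,0,0]
    - [1,0,0,0,0,0,0]
    - [1,0,0,0,0,0,0]
    - [1,0,0,0,0,0,0]
    - [1,0,0,-4,0,0,0]
    - [1,0,0,-4,0,0,0]
    - [1,0,0,-5,0,0,0]
    - [1,0,0,-5,0,0,0]
    - [1,0,0,0,0,0,0]

```text
clock: 10.1
position: [622.1, 73.9, 299.5]
ee_rot: [-0.085, 0.996, 0.001, 0.008]
contact_force: [-0.3, 0.0, 1.1]
gripper_width: 85.7
```

```bash
python3 - <<'E'
from h import *
go([450,-330,300],90)
t=snap("top","t5")
for A,c,r in blobs(brass(t),30,(270,170,412,260)): print(A,np.round(c,1),plane(t,*c,75).round(1))
for roi in((190,220,260,310),(460,235,535,295)):
    for a,c,r in blobs(dark(t),8,roi): print("dark top",a,np.round(c,1),r,np.round(plane(t,*c,118),1))
w=snap("wrist","w5")
E
```

```text
t 10.1 pos [622.1  73.9 299.5] jaw 99.72 w 85.7
shift cm [ 23.78 -36.9   -0.46]
turn deg [0.09 0.96 9.72] q6 -102.0
378.0 [386.9 229. ] [545.  -86.8  75. ]
383.5 [339.9 229. ] [544.   22.9  75. ]
240.5 [292.6 228.6] [543.7 134.3  75. ]
dark top 101.0 [497.9 268.4] ((498.050048828125, 268.6499938964844), (17.708751678466797, 7.273237228393555), 71.56504821777344) [ 454.5 -325.9  118. ]
```

View pics/w5.png

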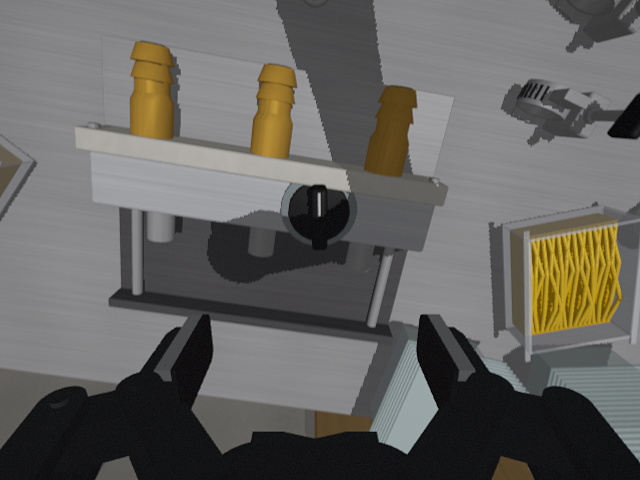

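Emit:
servo_tool:
  rows:
    - [1,0,0,0,0.05,0.5,4.86]
    - [1,0,0,0,0.05,0.46,4.86]
    - [1,2,-4,0.4,0,0,0]
    - [1,2,-4,0.4,0,0,0]
    - [1,2,-4,0.4,0,0,0]
    - [1,2,-4,0.4,0,0,0]
    - [1,2,-4,0.4,0,0,0]
    - [1,2,-4,0.4,0,0,0]
    - [1,2,-4,0.4,0,0,0]
    - [1,2,-4,0.4,0,0,0]
    - [1,2,-4,0.4,0,0,0]
    - [1,1.8,-4,0.4,0,0,0]

```text
clock: 11.4
position: [417.7, -327.2, 252.7]
ee_rot: [0.0, 1.0, -0.001, -0.01]
contact_force: [0.2, -0.2, 0.6]
gripper_width: 85.4
```

Emit:
servo_tool:
  rows:
    - [1,0,0,0,0,0,0]
    - [1,0,0,0,0,0,0]

```text
clock: 11.6
position: [418.4, -326.7, 252.8]
ee_rot: [0.002, 1.0, -0.001, -0.01]
contact_force: [-0.0, -0.1, 0.9]
gripper_width: 85.5
```

```bash
python3 - <<'E'
from h import *
go([424,-326,260],90)
w=snap("wrist");u,v=map(int,proj(w,[450,-335,60]));print(u,v)
x0,y0=max(u-110,0),max(v-100,0);print("crop",x0,y0)
cv2.imwrite("pics/c6.png",cv2.resize(cv2.convertScaleAbs(w["bgr"][y0:y0+200,x0:x0+220],alpha=1.5),None,fx=3,fy=3))
np.save("w6.npy",w,allow_pickle=True)
E
```

```text
t 11.6 pos [ 418.4 -326.7  252.8] jaw 89.82 w 85.5
shift cm [-0.55  0.07 -0.73]
turn deg [-0.07 -1.16 -0.18] q6 -70.2
305 251
crop 195 151
```

View pics/c6.png

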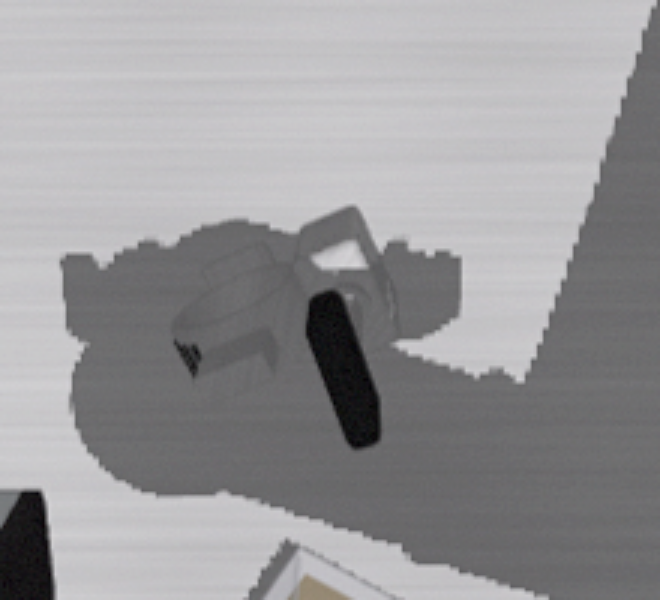

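Emit:
servo_tool:
  rows:
    - [1,0,-4,0,0,-0.5,0]
    - [1,0,-4,0,0,-0.6,0]
    - [1,0,0,0,0,0,0]
    - [1,0,0,0,0,0,0]

```text
clock: 12.05
position: [420.2, -405.5, 254.1]
ee_rot: [-0.0, 1.0, -0.001, 0.001]
contact_force: [0.2, -0.1, -0.2]
gripper_width: 85.5
```

```bash
python3 - <<'E'
from h import *
go([424,-406,260],90)
w=snap("wrist");u,v=map(int,proj(w,[450,-335,60]));print(u,v)
x0,y0=max(u-90,0),max(v-70,0);print("crop",x0,y0)
def enh(g): 
    g=g.astype(float);g=np.clip((g-55)*3.2,0,255);return g.astype(np.uint8)
a=enh(w["bgr"][y0:y0+140,x0:x0+170]);
p=np.load("w6.npy",allow_pickle=True).item();b=enh(p["bgr"][205:345,235:405])
cv2.imwrite("pics/c7.png",np.hstack([cv2.resize(q,None,fx=2.35*1,fy=2.35*1,interpolation=cv2.INTER_CUBIC) for q in(b,a)]))
np.save("w7.npy",w,allow_pickle=True)
E
```

```text
t 12.1 pos [ 420.2 -405.5  254.1] jaw 90.0 w 85.5
shift cm [-0.38 -0.05 -0.59]
turn deg [-0.11  0.07  0.  ] q6 -62.0
388 244
crop 298 174
```

View pics/c7.png

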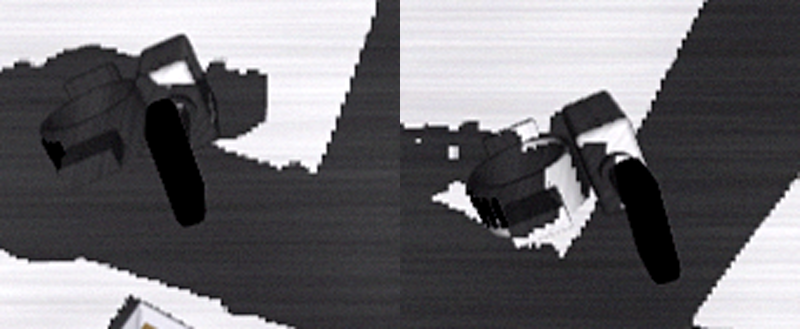

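```bash
python3 - <<'E'
from h import *
a=np.load("w6.npy",allow_pickle=True).item();b=np.load("w7.npy",allow_pickle=True).item()
L=lambda x,y:ray(a,235+x/2.35,205+y/2.35);Rr=lambda x,y:ray(b,298+(x-400)/2.35,174+y/2.35)
P={}
for n,l,r in(("nr",(185,35),(605,90)),("nl",(140,50),(565,105)),("fr",(216,110),(646,165)),("tabR",(122,134),(557,190)),("footL",(65,85),(485,137)),("footR",(113,64),(533,118))):
    P[n],e=tri(L(*l),Rr(*r));print(n,P[n].round(1),e)
A=[q for q in blobs(dark(a,30),150,(270,230,340,310))];B=[q for q in blobs(dark(b,30),150,(370,220,430,310))]
print(A,B)
x,e=tri(ray(a,*A[0][1]),ray(b,*B[0][1]));print("wing",x,e)
d=P["fr"]-P["nr"];print("yaw edge",np.degrees(np.arctan2(d[1],d[0])),np.linalg.norm(d))
d=P["nl"]-P["nr"];print("yaw y-edge",np.degrees(np.arctan2(-d[0],d[1]))+180,np.linalg.norm(d))
d=P["footR"]-P["footL"];print("foot",np.degrees(np.arctan2(-d[0],d[1])),np.linalg.norm(d))
E
```

```text
nr [ 434.6 -327.3   -2.4] [0.5, 0.5]
nl [ 438.2 -347.8   11.4] [0.5, 0.5]
fr [ 460.4 -313.6   30.7] [0.6, 0.6]
tabR [ 466.9 -354.4   44. ] [0.3, 0.3]
footL [ 455.8 -383.7    6. ] [1.1, 1.1]
footR [ 447.1 -361.2    2.6] [0.7, 0.7]
[(663.5, (309.0396885204722, 273.5280080381813), ((309.123291015625, 273.8287658691406), (52.66851806640625, 15.098308563232422), 69.44395446777344))] [(644.0, (402.8850931677019, 267.1894409937888), ((403.0282897949219, 267.34906005859375), (53.158531188964844, 14.422857284545898), 74.05460357666016))]
wing [ 454.31375961 -331.08093183  105.19176719] [0.0, 0.0]
yaw edge 27.942920961453524 44.14380262122383
yaw y-edge 9.780413895373187 24.954353337353265
foot 21.205339124271532 24.385309995197368
```

Emit:
servo_tool:
  rows:
    - [1,0,0,0,0,0,-8.2]
    - [1,0,0,0,0,0,-8.2]
    - [1,0,0,0,0,0,-8.2]
    - [1,0,0,0,0,0,-8.2]
    - [1,0,0,0,0,0,-8.2]
    - [1,0,0,0,0,0,-8.2]
    - [1,0,0,0,0,0,-8.2]
    - [1,0,0,0,0,0,-8.2]
    - [1,0,0,0,0,0,-8.2]
    - [1,0,0,0,0,0,-8.2]
    - [1,0,0,0,0,0,-8.2]
    - [1,0,0,0,0,0,-8.2]

```text
clock: 13.3
position: [420.4, -404.3, 255.3]
ee_rot: [0.76, -0.65, 0.002, 0.0]
contact_force: [0.3, 0.3, -0.4]
gripper_width: 85.5
```

Emit:
servo_tool:
  rows:
    - [1,0,0,0,0,0,-7.8]
    - [1,0,0,0,0,0,-7.8]
    - [1,-0.8,-3.07,2,0,0,0]
    - [1,-0.8,-3.07,2,0,0,0]
    - [1,0,0,3,0,0,0]
    - [1,0,0,3,0,0,0]
    - [1,0,0,0,0,0,0]
    - [1,0,0,0,0,0,0]

```text
clock: 14.1
position: [470.2, -366.1, 155.8]
ee_rot: [0.839, -0.544, 0.002, 0.001]
contact_force: [1.2, -0.5, 1.5]
gripper_width: 85.6
```

```bash
python3 - <<'E'
from h import *
go([469.8,-365.8,67],204)
w=snap("wrist","w8")
print([proj(w,p).round(0) for p in([469.8,-365.8,77],[454.3,-331.1,118],[469.8,-365.8,67])])
E
```

```text
t 14.1 pos [ 470.2 -366.1  155.8] jaw -155.88 w 85.6
shift cm [-0.08  0.03  8.88]
turn deg [-0.03 -0.25  0.12] q6 46.3
[array([315., 261.]), array([315., 353.]), array([315., 256.])]
```

View pics/w8.png

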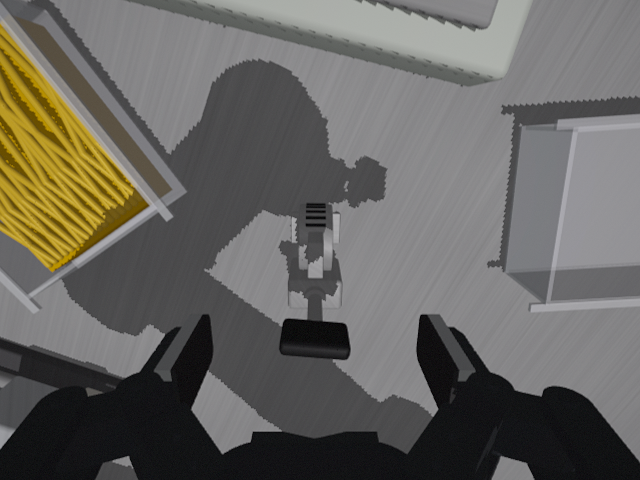

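Emit:
servo_tool:
  rows:
    - [1,0,0,3,0,0,0.1]
    - [1,0,0,3,0,0,0]
    - [1,0,0,2,0,0,0]
    - [1,0,0,0.8,0,0,0]
    - [0.6,0,0,0,0,0,0]
    - [0.3,0,0,0,0,0,0]
    - [0,0,0,0,0,0,0]
    - [0,0,0,0,0,0,0]
    - [0,0,0,0,0,0,0]
    - [0,0,0,0,0,0,0]

```text
clock: 15.15
position: [470.5, -367.5, 68.0]
ee_rot: [0.838, -0.545, 0.003, 0.001]
contact_force: [-0.6, 0.4, 3.6]
gripper_width: 8.5
```

Emit:
servo_tool:
  rows:
    - [0,0,0,0,0,0,0]
    - [0,0,0,-3,0,0,0]
    - [0,0,0,-5,0,0,0]
    - [0,0,0,-5,0,0,0]
    - [0,0,0,0,0,0,0]
    - [0,0,0,0,0,0,0]

```text
clock: 15.75
position: [469.6, -366.3, 197.6]
ee_rot: [0.838, -0.546, 0.003, -0.0]
contact_force: [-0.4, -0.1, -4.0]
gripper_width: 8.3
```

```bash
python3 - <<'E'
from h import *
go([425,-87,230],180.5)
t=snap("top","t9")
for A,c,r in blobs(brass(t),30,(270,170,412,260)): print(A,np.round(c,1),plane(t,*c,75).round(1),r)
w=(t["bgr"].min(2)>150)
E
```

```text
t 15.8 pos [ 469.6 -366.3  197.6] jaw -156.14 w 8.3
shift cm [-27.34  -7.23  -3.33]
turn deg [-0.22 -0.21 23.36] q6 46.2
377.5 [386.9 229. ] [545.1 -86.9  75. ] ((387.0, 230.0), (32.0, 14.0), 90.0)
372.5 [339.8 229. ] [543.9  23.2  75. ] ((340.0, 230.0), (32.0, 14.0), 90.0)
360.0 [293.1 229.1] [542.5 133.   75. ] ((293.5, 230.0), (32.0, 13.0), 90.0)
```

Emit:
servo_tool:
  rows:
    - [0,0,0,0,0,0,7.8]
    - [0,0,0,0,0,0,7.8]
    - [0,0,0,0,-0.2,-0.2,7.7]
    - [0,-3.97,0.02,0,0,0,0]
    - [0,-3.97,0.02,0,0,0,0]
    - [0,-3.97,0.02,0,0,0,0]
    - [0,-3.97,0.02,0,0,0,0]
    - [0,-3.97,0.02,0,0,0,0]
    - [0,-3.97,0.02,0,0,0,0]
    - [0,-3.97,0.02,0,0,0,0]
    - [0,0,0,0,0,0,0]
    - [0,0,0,0,0,0,0]

```text
clock: 17.0
position: [464.1, -88.1, 195.2]
ee_rot: [0.711, -0.703, -0.002, 0.002]
contact_force: [1.4, 0.2, -1.9]
gripper_width: 8.7
```

Emit:
servo_tool:
  rows:
    - [0,0,0,3,0,0,0]
    - [0,0,0,3,0,0,0]
    - [0,0,0,2.4,0,0,0]
    - [0,0,0,0,0,0,0]
    - [0,0,0,0,0,0,0]

```text
clock: 17.5
position: [465.1, -89.8, 112.7]
ee_rot: [0.71, -0.704, -0.001, 0.001]
contact_force: [1.1, -0.7, -2.1]
gripper_width: 8.2
```

```bash
python3 - <<'E'
from h import *
go([465,-88,114],180.65)
w=snap("wrist","w10")
s=read_state()["position"];
for n,p in dict(tip=[503.5,-87.5,75],plate=[579,-86.6,75],ringc=s+[0,0,-39],tabtop=s+[0,0,10],wing=s+[0,38,37]).items():print(n,proj(w,p).round(0))
E
```

```text
t 17.5 pos [465.1 -89.8 112.7] jaw -179.48 w 8.2
shift cm [-0.18  0.01 -0.13]
turn deg [ 0.17 -0.04 -0.13] q6 -8.3
tip [240. 293.]
plate [ 94. 294.]
ringc [313. 290.]
tabtop [312. 346.]
wing [311. 483.]
```

View pics/w10.png

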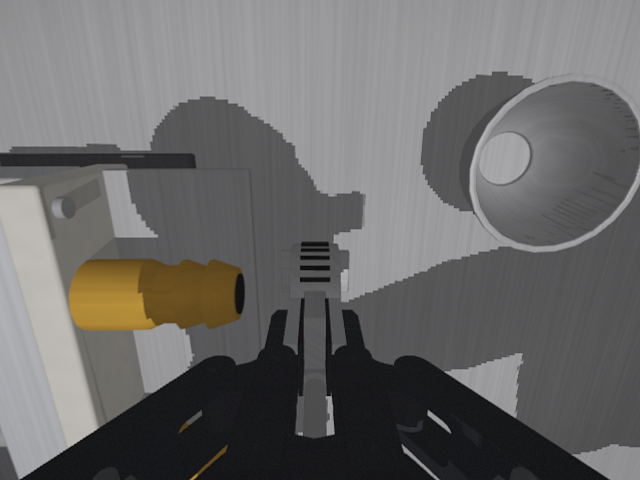

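Emit:
servo_tool:
  rows:
    - [0,-0.12,0,-0.1,0,0,-0.1]
    - [0,0,-1,0,0,0,0]
    - [0,0,-1,0,0,0,0]
    - [0,0,-1,0,0,0,0]
    - [0,0,-1,0,0,0,0]
    - [0,0,-1,0,0,0,0]
    - [0,0,-1,0,0,0,0]
    - [0,0,0,0,0,0,0]

```text
clock: 18.35
position: [527.3, -86.8, 114.1]
ee_rot: [0.711, -0.703, 0.0, -0.0]
contact_force: [1.9, 0.8, 0.7]
gripper_width: 8.5
```

Emit:
servo_tool:
  rows:
    - [0,0,-0.7,0,0,0,0]
    - [0,0,-0.7,0,0,0,0]
    - [0,0,-0.7,0,0,0,0]
    - [0,0,0,0,0,0,0]

```text
clock: 18.75
position: [547.8, -86.6, 114.1]
ee_rot: [0.711, -0.703, 0.0, -0.0]
contact_force: [1.3, 0.2, -0.5]
gripper_width: 8.6
```

```bash
python3 - <<'E'
from h import *
go([559.5,-87,114],180.65);s=read_state();print(s["contact_force"],s["wrist_torque"])
E
```

```text
t 18.8 pos [547.8 -86.6 114.1] jaw -179.3 w 8.6
shift cm [ 0.05 -1.17  0.01]
turn deg [-0.06  0.    0.05] q6 -7.1
[ 1.29609076  0.15497247 -0.51599419] [-0.06864026 -0.1599034  -0.02557804]
```

Emit:
servo_tool:
  rows:
    - [0,0,-0.5,0,0,0,0]
    - [0,0,-0.5,0,0,0,0]
    - [0,0,-0.2,0,0,0,0]
    - [0,0,-0.2,0,0,0,0]
    - [0,0,0,0,0,0,0]
    - [0,0,0,0,0,0,0]

```text
clock: 19.35
position: [560.2, -86.5, 114.1]
ee_rot: [0.711, -0.703, -0.0, 0.0]
contact_force: [-1.2, 0.8, 1.9]
gripper_width: 8.7
```

```bash
python3 - <<'E'
from h import *
go([559.5,-87,114],180.65);s=read_state();print(s["contact_force"],s["wrist_torque"])
E
```

```text
t 19.4 pos [560.2 -86.5 114.1] jaw -179.32 w 8.7
shift cm [0.04 0.07 0.01]
turn deg [0.05 0.   0.03] q6 -6.9
[-1.24400195  0.78823507  1.89085012] [-0.07575565  0.51769584  0.00703977]
```

Emit:
servo_tool:
  rows:
    - [0,0,-0.2,0,0,0,0]
    - [0,0,-0.2,0,0,0,0]
    - [0,0,0,0,0,0,0]
    - [0,0,0,0,0,0,0]

```text
clock: 19.75
position: [560.9, -86.8, 114.1]
ee_rot: [0.712, -0.703, -0.003, 0.003]
contact_force: [-9.2, 1.0, 8.2]
gripper_width: 8.2
```

```bash
python3 - <<'E'
from h import *
go([559.5,-87,114],180.65);s=read_state();print(s["contact_force"],s["wrist_torque"])
w=snap("wrist","w11")
E
```

```text
t 19.8 pos [560.9 -86.8 114.1] jaw -179.27 w 8.2
shift cm [0.02 0.14 0.02]
turn deg [ 0.5  -0.03  0.08] q6 -6.8
[-9.2109744   0.95919737  8.16003693] [0.31578654 2.79053856 0.24518133]
```

View pics/w11.png

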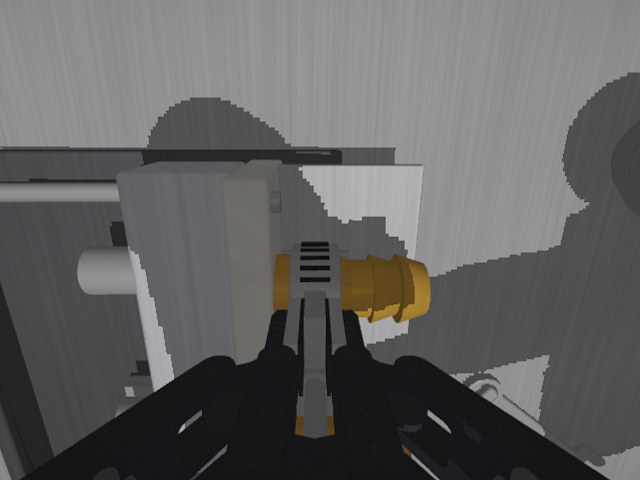

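Emit:
servo_tool:
  rows:
    - [0,0,0.35,0.1,-0.3,0,0]
    - [0,0,0,0.1,-0.2,0,0]
    - [0,0,0,0,0,0,0]
    - [0.15,0,0,0,0,0,0]
    - [0.3,0,0,0,0,0,0]
    - [0.6,0,0,0,0,0,0]
    - [0.8,0,0,0,0,0,0]
    - [0.8,0,0,-2,0,0,0]
    - [0.8,0,0,-4,0,0,0]
    - [1,0,0,-5,0,0,0]
    - [1,0,0,0,0,0,0]

```text
clock: 20.9
position: [566.3, -86.8, 229.7]
ee_rot: [0.712, -0.702, 0.002, -0.002]
contact_force: [0.3, -0.4, 0.2]
gripper_width: 85.6
```

```bash
python3 - <<'E'
from h import *
go([440,240,280],180.65);s=read_state();print(s["contact_force"],s["wrist_torque"])
t=snap("top","t12")
for roi in((190,220,260,310),(360,180,400,260)):
    for a,c,r in blobs(dark(t,55),8,roi): print("dark top",a,np.round(c,1),r,np.round(plane(t,*c,118),1))
A=cv2.resize(t["bgr"][180:260,340:420],None,fx=5,fy=5);B=cv2.resize(t["bgr"][230:310,190:250],None,fx=5,fy=5)
cv2.imwrite("pics/c12.png",np.hstack([A,B]))
E
```

```text
t 20.9 pos [566.3 -86.8 229.7] jaw -179.23 w 85.6
shift cm [-32.84  12.16  -5.13]
turn deg [-0.34 -0.06  0.12] q6 -6.8
[ 0.26353638 -0.44182219  0.21442552] [ 0.02054215 -0.05506103 -0.0065932 ]
dark top 45.0 [196.  294.3] ((194.90000915527344, 295.20001220703125), (6.260990142822266, 18.335756301879883), 26.56505012512207) [387.7 344.5 118. ]
dark top 84.5 [206.4 248.6] ((206.63792419433594, 248.6551513671875), (6.499337196350098, 17.08397102355957), 21.801406860351562) [490.4 325.5 118. ]
dark top 61.5 [373.  219.2] ((373.05487060546875, 219.506103515625), (5.52157735824585, 15.349983215332031), 6.34019136428833) [561.6 -50.4 118. ]
dark top 156.5 [396.3 223.7] ((394.5, 225.5), (33.0, 9.0), 90.0) [ 552.  -102.6  118. ]
```

Emit:
servo_tool:
  rows:
    - [1,-3.99,1.52,-0.67,0,0,0]
    - [1,-3.99,1.52,-0.67,0,0,0]
    - [1,-3.99,1.52,-0.67,0,0,0]
    - [1,-3.99,1.52,-0.67,0,0,0]
    - [1,-3.99,1.52,-0.67,0,0,0]
    - [1,-3.99,1.52,-0.67,0,0,0]
    - [1,-3.99,1.52,-0.67,0,0,0]
    - [1,-3.99,1.52,-0.67,0,0,0]
    - [1,-3.99,1.52,-0.67,0,0,0]
    - [1,0,0,0,0,0,0]
    - [1,0,0,0,0,0,0]

```text
clock: 22.05
position: [420.6, 271.5, 282.5]
ee_rot: [0.712, -0.702, -0.004, 0.005]
contact_force: [-0.5, 0.3, -0.1]
gripper_width: 85.5
```

```bash
python3 - <<'E'
from h import *
go([424,270,290],180.65)
w=snap("wrist");np.save("w13a.npy",w,allow_pickle=True)
for b in blobs(dark(w,30),150,(0,0,640,320)):print(b[0],np.round(b[1],1),b[2])
E
```

```text
t 22.1 pos [420.6 271.5 282.5] jaw -179.2 w 85.5
shift cm [ 0.16 -0.33 -0.76]
turn deg [ 0.66 -0.08  0.15] q6 -50.2
658.5 [347.1 299.4] ((347.39654541015625, 299.25860595703125), (45.123966217041016, 17.64105796813965), 21.801406860351562)
751.5 [235.1 277. ] ((234.75003051757812, 276.75), (43.0069694519043, 19.28989028930664), 18.434946060180664)
241.0 [57.4  3.2] ((56.5, 4.0), (8.0, 45.0), 90.0)
```

Emit:
servo_tool:
  rows:
    - [1,0,-3,0,0,0,0]
    - [1,0,-3,0,0,0,0]
    - [1,0,0,0,0,0,0]
    - [1,0,0,0,0,0,0]

```text
clock: 22.5
position: [481.7, 270.1, 281.8]
ee_rot: [0.71, -0.704, -0.004, 0.005]
contact_force: [0.2, -1.3, -0.4]
gripper_width: 85.6
```

```bash
python3 - <<'E'
from h import *
go([484,270,290],180.65)
w=snap("wrist");np.save("w13b.npy",w,allow_pickle=True)
for b in blobs(dark(w,30),150,(0,0,640,320)):print(b[0],np.round(b[1],1),b[2])
p=np.load("w13a.npy",allow_pickle=True).item()
o=[]
for d in(p,w):
    u,v=map(int,proj(d,[430,310,50]));x0,y0=max(0,min(u-100,440)),max(0,min(v-120,240));print("crop",x0,y0)
    o.append(cv2.resize(cv2.convertScaleAbs(d["bgr"][y0:y0+240,x0:x0+200],alpha=1.6),None,fx=2,fy=2,interpolation=cv2.INTER_CUBIC))
cv2.imwrite("pics/c13.png",np.hstack(o))
E
```

```text
t 22.5 pos [481.7 270.1 281.8] jaw -179.49 w 85.6
shift cm [ 0.01 -0.22 -0.82]
turn deg [ 0.68 -0.09 -0.14] q6 -45.2
639.0 [411.  301.6] ((411.3355712890625, 301.71881103515625), (48.47216033935547, 19.483552932739258), 33.11134338378906)
688.0 [301.2 279.8] ((301.581298828125, 279.74603271484375), (43.24005126953125, 18.286540985107422), 17.744670867919922)
453.0 [132.5   5.4] ((132.0, 6.5), (13.0, 54.0), 90.0)
crop 202 120
crop 260 122
```

View pics/c13.png

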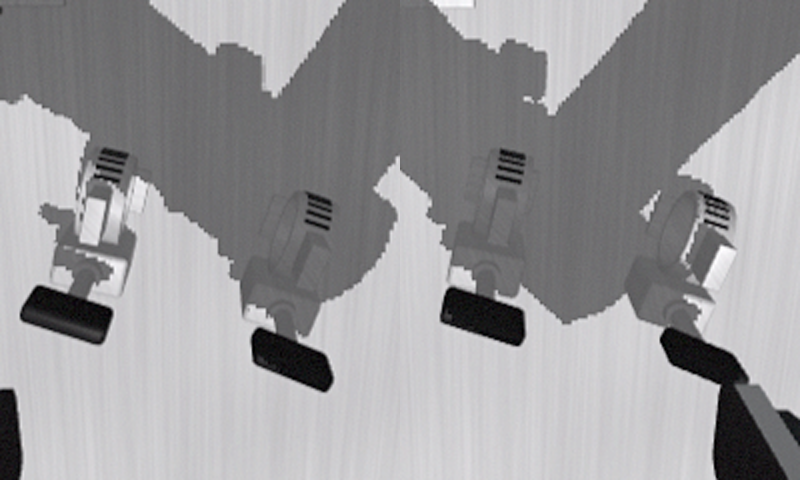

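```bash
python3 - <<'E'
from h import *
a=np.load("w13a.npy",allow_pickle=True).item();b=np.load("w13b.npy",allow_pickle=True).item()
L=lambda x,y:ray(a,202+x/2,120+y/2);Q=lambda x,y:ray(b,260+(x-400)/2,122+y/2)
for n,wa,wb,sl,sr in(("1",(235.1,277.),(301.2,279.8),(112,165),(511,166)),("2",(347.1,299.4),(411,301.2),(319,211),(717,211))):
    W,e=tri(ray(a,*wa),ray(b,*wb));S,f=tri(L(*sl),Q(*sr));d=W-S
    yaw=np.degrees(np.arctan2(-d[0],d[1]));o=W+(S-W)*38/63
    print(n,"wing",W.round(1),e,"slots",S.round(1),f,"horiz",np.hypot(d[0],d[1]).round(1),"yaw",yaw.round(1),"tab",o.round(1))
    y=np.radians(yaw);print(" tab from wing",(W+38*np.array([np.sin(y),-np.cos(y),0])).round(1))
E
```

```text
1 wing [491.4 327.7 106.4] [0.2, 0.2] slots [477.6 272.5  37.1] [0.2, 0.2] horiz 56.9 yaw -14.0 tab [483.1 294.4  64.6]
 tab from wing [482.2 290.8 106.4]
2 wing [386.1 351.1 104.2] [0.0, 0.0] slots [367.2 295.   43.3] [0.2, 0.2] horiz 59.2 yaw -18.6 tab [374.7 317.2  67.5]
 tab from wing [373.9 315.  104.2]
```

Emit:
servo_tool:
  rows:
    - [1,0,0,2,0.35,0,7.2]
    - [1,0,0,2,0.35,0,7.2]
    - [1,-2.02,0.45,3,0,0,0]
    - [1,0,0,5,0,0,0]
    - [1,0,0,0,0,0,0]
    - [1,0,0,0,0,0,0]

```text
clock: 23.15
position: [481.6, 291.8, 163.6]
ee_rot: [-0.618, 0.786, -0.002, 0.0]
contact_force: [-0.2, -0.3, 0.9]
gripper_width: 85.4
```

```bash
python3 - <<'E'
from h import *
go([482.2,290.8,67],166)
w=snap("wrist","w14")
print([proj(w,p).round(0) for p in([482.2,290.8,77],[491.4,327.7,105])])
for b in blobs(dark(w,30),200,(220,150,420,400)):print(b[0],np.round(b[1],1),b[2])
# slots
for b in blobs(dark(w,60),8,(270,180,370,300)):print(b[0],np.round(b[1],1),np.round(b[2],1))
E
```

```text
t 23.1 pos [481.6 291.8 163.6] jaw 166.33 w 85.4
shift cm [ 0.06 -0.06  9.66]
turn deg [-0.17 -0.13  0.33] q6 -61.6
[array([313., 255.]), array([313., 330.])]
2009.5 [312.7 331.7] ((313.290283203125, 331.2532958984375), (67.10411071777344, 33.21532440185547), 4.635463237762451)Traceback (most recent call last):
  File "<stdin>", line 7, in <module>
    return _wrapfunc(a, 'round', decimals=decimals, out=out)
    return _wrapit(obj, method, *args, **kwds)
    conv = _array_converter(obj)
ValueError: setting an array element with a sequence. The requested array has an inhomogeneous shape after 1 dimensions. The detected shape was (3,) + inhomogeneous part.
```

Emit:
servo_tool:
  rows:
    - [1,0.05,0,4,0,0,0.3]
    - [1,0,0,3,0,0,0]
    - [1,0,0,2,0,0,0]
    - [1,0,0,0.6,0,0,0]
    - [0.6,0,0,0,0,0,0]
    - [0.3,0,0,0,0,0,0]
    - [0,0,0,0,0,0,0]
    - [0,0,0,0,0,0,0]
    - [0,0,0,0,0,0,0]
    - [0,0,0,0,0,0,0]
    - [0,0,0,0,0,0,0]

```text
clock: 24.3
position: [482.2, 291.8, 67.8]
ee_rot: [-0.616, 0.788, -0.001, 0.001]
contact_force: [-0.6, -1.3, 4.6]
gripper_width: 8.7
```

Emit:
servo_tool:
  rows:
    - [0,0,0,-3,0,0,0]
    - [0,0,0,-5,0,0,0]
    - [0,0,0,-5,0,0,0]
    - [0,0,0,0,0,0,0]
    - [0,0,0,0,0,0,0]

```text
clock: 24.8
position: [481.1, 291.9, 197.5]
ee_rot: [-0.615, 0.788, -0.001, 0.001]
contact_force: [-0.3, -0.3, -3.2]
gripper_width: 8.8
```

```bash
python3 - <<'E'
from h import *
go([465,131.3,197],180.65)
E
```

```text
t 24.8 pos [481.1 291.9 197.5] jaw 165.95 w 8.8
shift cm [15.97 -2.34  0.04]
turn deg [ -0.14   0.03 -14.7 ] q6 -61.9
```

Emit:
servo_tool:
  rows:
    - [0,0,0,0,0,0,-7.35]
    - [0,0,0,0,0,0,-7.35]
    - [0,3.97,0.45,0,0,0,0]
    - [0,3.97,0.45,0,0,0,0]
    - [0,3.97,0.44,0,0,0,0]
    - [0,3.97,0.44,0,0,0,0]
    - [0,0,0,3,0,0,0]
    - [0,0,0,3,0,0,0]
    - [0,0,0,2.3,0,0,0]
    - [0,0,0,0,0,0,0]
    - [0,0,0,0,0,0,0]

```text
clock: 25.9
position: [465.1, 132.2, 113.1]
ee_rot: [0.711, -0.703, 0.001, 0.002]
contact_force: [0.4, 0.7, -0.9]
gripper_width: 8.5
```

```bash
python3 - <<'E'
from h import *
go([465,133,114],180.65)
w=snap("wrist","w15")
s=read_state()["position"]
for n,p in dict(tip=[501,132.5,75],plate=[577,133.5,75],ringc=s+[0,0,-39]).items():print(n,proj(w,p).round(0))
m=brass(w)
for A,c,r in blobs(m,300,(60,180,320,380)):print("brass",A,np.round(c,1),r)
for col in(90,110,130,150):
    q=np.where(m[180:400,col])[0];print(col,q.min()+180 if len(q) else None,q.max()+180 if len(q) else None)
# ring top edge: slots
g=cv2.cvtColor(w["bgr"],cv2.COLOR_BGR2GRAY)
print(g[225:300:1,314].tolist())
E
```

```text
t 25.9 pos [465.1 132.2 113.1] jaw -179.3 w 8.5
shift cm [-0.08  0.01 -0.09]
turn deg [ 0.03 -0.21  0.05] q6 -34.7
tip [245. 289.]
plate [ 99. 289.]
ringc [313. 291.]
brass 10527.0 [156.9 289.9] ((159.99996948242188, 290.0), (171.99996948242188, 69.99998474121094), -0.0)
90 258 325
110 255 325
130 255 325
150 255 324
[84, 85, 84, 83, 84, 82, 83, 84, 83, 82, 83, 85, 86, 64, 28, 18, 13, 14, 51, 66, 43, 14, 15, 25, 68, 82, 84, 56, 13, 21, 9, 38, 72, 83, 85, 83, 84, 58, 12, 13, 16, 10, 52, 77, 85, 83, 84, 83, 78, 46, 17, 16, 20, 13, 75, 93, 91, 89, 91, 92, 92, 92, 86, 77, 74, 75, 75, 76, 76, 75, 77, 76, 75, 76, 76]
```

```bash
python3 - <<'E'
import cv2,numpy as np
for f in("w10","w15"):
    im=cv2.imread(f"pics/{f}.png");h=cv2.cvtColor(im,cv2.COLOR_BGR2HSV)
    m=(h[...,0]<25)&(h[...,0]>8)&(h[...,1]>110)&(h[...,2]>60);q=np.where(m[180:400,110])[0]+180
    g=im[225:300,311:318].max(2).mean(1);s=np.where(g<35)[0]+225
    print(f,"tail",q.min(),q.max(),(q.min()+q.max())/2,"slots",s.min(),s.max(),s.mean())
E
```

```text
w10 tail 259 329 294.0 slots 242 281 260.70588235294116
w15 tail 255 325 290.0 slots 239 278 257.1666666666667
```

Emit:
servo_tool:
  rows:
    - [0,-0.12,0,-0.1,0,0,0]
    - [0,0,-1,0,0,0,0]
    - [0,0,-1,0,0,0,0]
    - [0,0,-1,0,0,0,0]
    - [0,0,-1,0,0,0,0]
    - [0,0,-1,0,0,0,0]
    - [0,0,-1,0,0,0,0]
    - [0,0,-0.7,0,0,0,0]
    - [0,0,-0.7,0,0,0,0]
    - [0,0,0,0,0,0,0]

```text
clock: 26.95
position: [540.6, 134.8, 115.3]
ee_rot: [0.711, -0.703, 0.001, -0.0]
contact_force: [-0.0, 0.3, -1.8]
gripper_width: 8.6
```

Emit:
servo_tool:
  rows:
    - [0,0,-0.5,0,0,0,0]
    - [0,0,-0.5,0,0,0,0]
    - [0,0,-0.3,0,0,0,0]
    - [0,0,-0.2,0,0,0,0]
    - [0,0,-0.2,0,0,0,0]
    - [0,0,-0.2,0,0,0,0]
    - [0,0,0,0,0,0,0]

```text
clock: 27.65
position: [557.7, 134.7, 115.1]
ee_rot: [0.711, -0.703, 0.001, 0.001]
contact_force: [-3.2, 0.7, -1.3]
gripper_width: 8.5
```

```bash
python3 - <<'E'
from h import *
go([558.2,133.3,114],180.65);s=read_state();print(s["contact_force"],s["wrist_torque"])
E
```

```text
t 27.6 pos [557.7 134.7 115.1] jaw -179.33 w 8.5
shift cm [ 0.14 -0.04  0.11]
turn deg [ 0.02 -0.13  0.02] q6 -29.2
[-3.17269996  0.68685429 -1.27182271] [ 0.13922258  0.97990985 -0.01892485]
```

Contact at x≈557.7, as expected (558.2). Press a bit more, then ease, set down and release.

Emit:
servo_tool:
  rows:
    - [0,0,-0.2,0,0,0,0]
    - [0,0,-0.1,0,0,0,0]
    - [0,0,0,0,0,0,0]
    - [0,0,0,0,0,0,0]

```text
clock: 28.05
position: [558.3, 134.3, 114.7]
ee_rot: [0.711, -0.703, -0.001, 0.003]
contact_force: [-8.4, 1.3, 1.9]
gripper_width: 8.4
```

Emit:
servo_tool:
  rows:
    - [0,0,0.2,0.1,0,0,0]
    - [0,0,0,0.15,0,0,0]
    - [0,0,0,0,0,0,0]
    - [0.15,0,0,0,0,0,0]
    - [0.3,0,0,0,0,0,0]
    - [0.6,0,0,0,0,0,0]
    - [0.8,0,0,0,0,0,0]
    - [0.8,0,0,-2,0,0,0]
    - [0.8,0,0,-4,0,0,0]
    - [1,0,0,-5,0,0,0]
    - [1,0,0,0,0,0,0]

```text
clock: 29.15
position: [564.0, 136.6, 231.1]
ee_rot: [0.712, -0.702, 0.005, -0.008]
contact_force: [-0.1, 0.2, 0.3]
gripper_width: 85.3
```

```bash
python3 - <<'E'
from h import *
go([374,275,230],161.4)
t=snap("top")
for roi in((190,220,260,310),(360,180,400,260),(260,190,300,260)):
    for a,c,r in blobs(dark(t,55),8,roi): print("dark top",a,np.round(c,1),np.round(plane(t,*c,118),1),np.round(plane(t,*c,150),1))
E
```

```text
t 29.1 pos [564.  136.6 231.1] jaw -179.24 w 85.3
shift cm [-14.1   18.81  -0.18]
turn deg [-1.    0.39 19.37] q6 -29.2
dark top 65.5 [373.  218.4] [563.5 -50.3 118. ] [558.7 -47.2 150. ]
dark top 416.0 [284.  221.6] [553.9 151.  118. ] [549.5 148.1 150. ]
```

Emit:
servo_tool:
  rows:
    - [1,0,0,0,-0.33,0.13,6.46]
    - [1,0,0,0,-0.33,0.13,6.46]
    - [1,0,0,0,-0.33,0.13,6.46]
    - [1,-1.81,3.95,0,0,0,0]
    - [1,-1.81,3.95,0,0,0,0]
    - [1,-1.81,3.95,0,0,0,0]
    - [1,-1.81,3.95,1,0,0,0]
    - [1,-1.81,3.95,2,0,0,0]
    - [1,-1.81,3.95,3,0,0,0]
    - [1,0,0,0,0,0,0]
    - [1,0,0,0,0,0,0]

```text
clock: 30.3
position: [369.9, 312.3, 165.5]
ee_rot: [-0.584, 0.812, 0.002, -0.009]
contact_force: [0.3, 0.7, 0.1]
gripper_width: 85.5
```

```bash
python3 - <<'E'
from h import *
go([373.9,315,67],161.4)
w=snap("wrist","w16")
print([proj(w,p).round(0) for p in([373.9,315,77],[386.1,351.1,104.2],[373.9,315,65])])
for b in blobs(dark(w,30),200,(200,150,440,400)):print(b[0],np.round(b[1],1),b[2])
s=w["bgr"][150:330,230:400].max(2)<30
for b in blobs(s,6):print("slot",b[0],np.round(np.array(b[1])+[230,150],1))
E
```

```text
t 30.3 pos [369.9 312.3 165.5] jaw 161.44 w 85.5
shift cm [-0.51 -0.43  9.84]
turn deg [ 0.77 -0.72  0.04] q6 -77.2
[array([308., 262.]), array([308., 335.]), array([308., 255.])]
2021.5 [307.8 336.1] ((308.1192932128906, 335.8299560546875), (65.6185302734375, 33.41486740112305), 4.085616588592529)
1281.5 [429.1 353.9] ((428.0, 357.0), (84.0, 22.0), 90.0)
564.5 [204.7 345.1] ((205.5, 349.5), (69.0, 11.0), 90.0)
slot 557.5 [305.5 324.3]
slot 18.0 [308.  227.5]
slot 17.0 [307.5 220.5]
slot 17.0 [307.5 214.5]
slot 48.5 [307.9 208.5]
```

Emit:
servo_tool:
  rows:
    - [1,0,0,0,0.77,-0.72,0]
    - [1,-0.5,-0.43,3,0,0,0]
    - [1,0,0,4,0,0,0]
    - [1,0,0,2.2,0,0,0]
    - [1,0,0,0.5,0,0,0]
    - [1,0,0,0,0,0,0]

```text
clock: 30.95
position: [377.1, 315.2, 69.7]
ee_rot: [-0.582, 0.813, 0.0, 0.001]
contact_force: [-0.2, 0.0, 0.0]
gripper_width: 85.2
```

```bash
python3 - <<'E'
from h import *
go([373.9,315,67],161.4)
E
```

```text
t 30.9 pos [377.1 315.2  69.7] jaw 161.23 w 85.2
shift cm [0.12 0.3  0.27]
turn deg [-0.04  0.12 -0.17] q6 -77.7
```

Emit:
servo_tool:
  rows:
    - [1,0.12,0.3,0.2,0,0,0]
    - [0.6,0,0,0,0,0,0]
    - [0.3,0,0,0,0,0,0]
    - [0,0,0,0,0,0,0]
    - [0,0,0,0,0,0,0]
    - [0,0,0,0,0,0,0]
    - [0,0,0,0,0,0,0]
    - [0,0,0,0,0,0,0]

```text
clock: 31.75
position: [373.3, 315.6, 67.8]
ee_rot: [-0.583, 0.813, 0.001, 0.001]
contact_force: [1.2, -0.5, 2.0]
gripper_width: 8.7
```

Emit:
servo_tool:
  rows:
    - [0,0,0,-3,0,0,0]
    - [0,0,0,-5,0,0,0]
    - [0,0,0,-5,0,0,0]
    - [0,0,0,0,0,0,0]
    - [0,0,0,0,0,0,0]

```text
clock: 32.25
position: [372.7, 315.3, 198.1]
ee_rot: [-0.583, 0.813, 0.001, 0.002]
contact_force: [-0.3, -1.1, -2.2]
gripper_width: 8.5
```

```bash
python3 - <<'E'
from h import *
go([465,22.5,197],180.65)
E
```

```text
t 32.2 pos [372.7 315.3 198.1] jaw 161.27 w 8.5
shift cm [ 24.76 -18.14   0.  ]
turn deg [ -0.03   0.25 -19.38] q6 -78.0
```

Emit:
servo_tool:
  rows:
    - [0,0,0,0,0,0,-6.46]
    - [0,0,0,0,0,0,-6.46]
    - [0,0,0,0,0,0,-6.46]
    - [0,3.67,-1.11,0,0,0,0]
    - [0,3.67,-1.11,0,0,0,0]
    - [0,3.67,-1.11,0,0,0,0]
    - [0,3.67,-1.11,0,0,0,0]
    - [0,3.67,-1.11,0,0,0,0]
    - [0,3.67,-1.11,0,0,0,0]
    - [0,3.67,-1.11,0,0,0,0]
    - [0,3.67,-1.11,0,0,0,0]
    - [0,0,0,0,0,0,0]

```text
clock: 33.45
position: [464.4, 19.1, 194.4]
ee_rot: [0.709, -0.705, -0.002, 0.002]
contact_force: [-0.5, -0.3, -1.1]
gripper_width: 8.5
```

Emit:
servo_tool:
  rows:
    - [0,0,0,3,0,0,0]
    - [0,0,0,3,0,0,0]
    - [0,0,0,2.4,0,0,0]
    - [0,0,0,0,0,0,0]
    - [0,0,0,0,0,0,0]

```text
clock: 33.95
position: [464.8, 23.0, 112.3]
ee_rot: [0.712, -0.703, -0.001, 0.0]
contact_force: [-0.2, 0.2, -1.1]
gripper_width: 8.5
```

```bash
python3 - <<'E'
from h import *
go([465,23,114],180.65)
w=snap("wrist","w17")
s=read_state()["position"]
for n,p in dict(tip=[502,22.5,75],plate=[578,23.5,75],ringc=s+[0,0,-39]).items():print(n,proj(w,p).round(0))
im=w["bgr"];m=brass(w);q=np.where(m[180:400,110])[0]+180
g=im[225:300,311:318].max(2).mean(1);sl=np.where(g<35)[0]+225
print("tail",q.min(),q.max(),(q.min()+q.max())/2,"slots",sl.min(),sl.max(),sl.mean())
E
```

```text
t 34.0 pos [464.8  23.  112.3] jaw -179.27 w 8.5
shift cm [-0.   -0.02 -0.17]
turn deg [0.09 0.05 0.08] q6 -22.0
tip [242. 288.]
plate [ 95. 288.]
ringc [313. 290.]
tail 254 324 289.0 slots 239 277 256.3157894736842
```

Emit:
servo_tool:
  rows:
    - [0,-0.1,0,-0.15,0,0,0]
    - [0,0,-1,0,0,0,0]
    - [0,0,-1,0,0,0,0]
    - [0,0,-1,0,0,0,0]
    - [0,0,-1,0,0,0,0]
    - [0,0,-1,0,0,0,0]
    - [0,0,-1,0,0,0,0]
    - [0,0,-0.7,0,0,0,0]
    - [0,0,-0.7,0,0,0,0]
    - [0,0,0,0,0,0,0]

```text
clock: 35.0
position: [540.3, 24.8, 114.5]
ee_rot: [0.711, -0.703, -0.0, -0.001]
contact_force: [-0.0, 0.9, -2.1]
gripper_width: 8.8
```

Emit:
servo_tool:
  rows:
    - [0,0,-0.5,0,0,0,0]
    - [0,0,-0.5,0,0,0,0]
    - [0,0,-0.3,0,0,0,0]
    - [0,0,-0.2,0,0,0,0]
    - [0,0,-0.2,0,0,0,0]
    - [0,0,-0.2,0,0,0,0]
    - [0,0,-0.2,0,0,0,0]
    - [0,0,0,0,0,0,0]

```text
clock: 35.8
position: [559.0, 24.8, 114.3]
ee_rot: [0.711, -0.703, -0.001, 0.0]
contact_force: [-4.1, -0.5, -0.2]
gripper_width: 8.8
```

```bash
python3 - <<'E'
from h import *
go([559.5,23.3,114],180.65);s=read_state();print(s["contact_force"],s["wrist_torque"])
E
```

```text
t 35.8 pos [559.   24.8 114.3] jaw -179.32 w 8.8
shift cm [ 0.15 -0.04  0.02]
turn deg [0.13 0.09 0.03] q6 -18.3
[-4.14755481 -0.48201044 -0.18223898] [0.12073035 1.11617761 0.11597671]
```

Emit:
servo_tool:
  rows:
    - [0,0,-0.2,0,0,0,0]
    - [0,0,0,0,0,0,0]
    - [0,0,0,0,0,0,0]

```text
clock: 36.1
position: [559.4, 24.5, 113.9]
ee_rot: [0.711, -0.703, -0.002, 0.002]
contact_force: [-6.7, 1.5, 1.9]
gripper_width: 8.7
```

Emit:
servo_tool:
  rows:
    - [0,0,0.15,0.1,0,0,0]
    - [0,0,0,0.15,0,0,0]
    - [0,0,0,0,0,0,0]
    - [0.15,0,0,0,0,0,0]
    - [0.3,0,0,0,0,0,0]
    - [0.6,0,0,0,0,0,0]
    - [0.8,0,0,0,0,0,0]
    - [0.8,0,0,-2,0,0,0]
    - [0.8,0,0,-4,0,0,0]
    - [1,0,0,-5,0,0,0]
    - [1,0,0,0,0,0,0]

```text
clock: 37.2
position: [565.4, 25.4, 230.0]
ee_rot: [0.712, -0.702, 0.005, -0.008]
contact_force: [0.3, 0.4, 0.8]
gripper_width: 85.4
```

```bash
python3 - <<'E'
from h import *
go([510,-45,300],270)
E
```

```text
t 37.2 pos [565.4  25.4 230. ] jaw -179.23 w 85.4
shift cm [ 6.94  5.51 -7.13]
turn deg [ -0.97  -0.58 -89.23] q6 -18.3
```

Emit:
servo_tool:
  rows:
    - [1,0,0,-5,-1,0.3,0]
    - [1,1.2,0,-5,0,0,0]
    - [1,1.2,0,-5,0,0,0]
    - [1,0,0,0,0,0,0]
    - [1,0,0,0,0,0,0]

```text
clock: 37.7
position: [563.1, 1.6, 370.5]
ee_rot: [0.711, -0.703, -0.004, 0.005]
contact_force: [-0.5, 1.1, -0.7]
gripper_width: 85.1
```

```bash
python3 - <<'E'
from h import *
go([565,0,380],180.65)
w=snap("wrist","w18");np.save("w18.npy",w,allow_pickle=True)
for n,p in dict(c=[560.5,-48.9,150],b=[559.3,61.5,150],a=[558,171.5,150]).items():
    u,v=proj(w,p);print(n,np.round([u,v]))
    for b in blobs(dark(w,30),60,(int(u-40),int(v-30),int(u+40),int(v+30))):
        print("  ",b[0],np.round(b[1],1),b[2])
cv2.imwrite("pics/c18.png",cv2.resize(w["bgr"][100:420,130:480],None,fx=2,fy=1.85))
E
```

```text
t 37.7 pos [563.1   1.6 370.5] jaw -179.36 w 85.1
shift cm [ 0.17 -0.17 -0.95]
turn deg [ 0.73 -0.09 -0.01] q6 -15.9
c [315. 156.]
   418.5 [316.  158.2] ((316.1319580078125, 158.15228271484375), (40.46832275390625, 11.827010154724121), 4.085616588592529)
b [315. 264.]
   513.5 [315.9 264.3] ((316.5202941894531, 264.21575927734375), (37.68968963623047, 15.460610389709473), 4.085616588592529)
   234.5 [277.9 256.2] ((279.0, 256.5), (10.0, 39.0), 0.0)
a [315. 352.]
   395.0 [315.6 350.4] ((315.5, 351.5), (17.0, 33.0), 90.0)
```

View pics/c18.png

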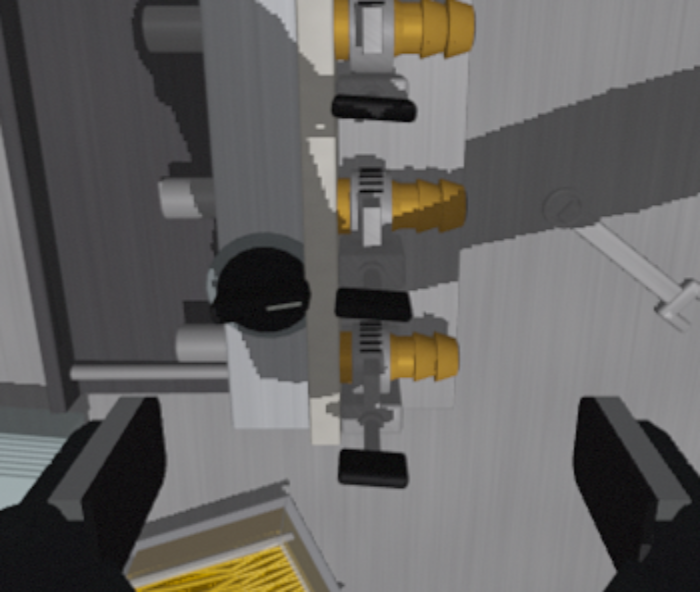

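Emit:
servo_tool:
  rows:
    - [1,0,0,2,0.73,0,0]
    - [1,0,0,2,0,0,-8.54]
    - [0.6,0,0,2,0,0,-8.54]
    - [0.6,0,0,0,0,0,-8.54]
    - [0.6,0,0,0,0,0,-8.54]
    - [0.6,0,0,0,0,0,-8.54]
    - [0.6,0,0,0,0,0,-8.54]
    - [0.6,0,0,0,0,0,-8.54]
    - [0.6,0,0,0,0,0,-8.54]
    - [0.6,0,0,0,0,0,-8.54]
    - [0.6,0,0,0,0,0,-8.54]
    - [0.6,0,0,0,0,0,0]

```text
clock: 38.95
position: [561.5, 1.6, 307.3]
ee_rot: [0.999, -0.034, -0.004, 0.002]
contact_force: [-0.1, 0.1, -0.2]
gripper_width: 51.0
```

```bash
python3 - <<'E'
from h import *
go([560,-48,142],266)
E
```

```text
t 39.0 pos [561.5   1.6 307.3] jaw -93.91 w 51.0
shift cm [ 0.3   4.89 16.55]
turn deg [0.25 0.4  0.09] q6 69.3
```

Emit:
servo_tool:
  rows:
    - [0.6,0,0,0,0.25,0.4,0]
    - [0.6,0.1,2.48,2,0,0,0]
    - [0.6,0.1,2.48,4,0,0,0]
    - [0.6,0,0,4,0,0,0]
    - [0.6,0,0,0,0,0,0]
    - [0.6,0,0,0,0,0,0]

```text
clock: 39.55
position: [561.4, -48.2, 209.7]
ee_rot: [0.999, -0.034, 0.002, 0.0]
contact_force: [0.7, 0.3, -0.1]
gripper_width: 51.6
```

```bash
python3 - <<'E'
from h import *
go([560,-48,142],266)
w=snap("wrist")
u,v=proj(w,[560,-48,150]);print("pred",u,v)
for b in blobs(dark(w,30),200,(int(u-70),int(v-60),int(u+70),int(v+60))):print(b[0],np.round(b[1],1),b[2])
E
```

```text
t 39.5 pos [561.4 -48.2 209.7] jaw -93.95 w 51.6
shift cm [-0.17 -0.02  6.77]
turn deg [ 0.01 -0.18  0.05] q6 74.4
pred 314.53320200894245 275.4713839643827
254.5 [377.9 320.6] ((378.0, 318.5), (31.0, 10.0), 90.0)
279.0 [250.  320.8] ((250.0, 318.5), (31.0, 12.0), 90.0)
845.0 [312.6 266.5] ((312.5, 276.5), (77.0, 17.0), 90.0)
```

Emit:
servo_tool:
  rows:
    - [0.6,-0.15,0,3,0,0,0]
    - [0.6,0,0,3,0,0,0]
    - [0.6,0,0,0.75,0,0,0]
    - [0.3,0,0,0,0,0,0]
    - [0.1,0,0,0,0,0,0]
    - [0,0,0,0,0,0,0]
    - [0,0,0,0,0,0,0]
    - [0,0,0,0,0,0,0]
    - [0,0,0,0,0,0,0]
    - [0,0,0,0,0,0,0]

```text
clock: 40.6
position: [561.4, -47.6, 144.2]
ee_rot: [0.999, -0.034, 0.004, -0.001]
contact_force: [-0.7, 1.9, 6.3]
gripper_width: 9.1
```

```bash
python3 - <<'E'
from h import *
go([560,-48,142],266);s=read_state();print(s["contact_force"],s["wrist_torque"])
E
```

```text
t 40.6 pos [561.4 -47.6 144.2] jaw -93.87 w 9.1
shift cm [-0.14  0.05  0.22]
turn deg [-0.09 -0.47  0.13] q6 74.4
[-0.69737414  1.88745296  6.28986411] [ 0.48502999  0.26369706 -0.03760089]
```

Emit:
servo_tool:
  rows:
    - [0,0.2,0,0,0,0,0]
    - [0,0,0,0,0,0,8.4]
    - [0,0,0,0,0,0,8.4]
    - [0,0,0,0,0,0,8.4]
    - [0,0,0,0,0,0,8.4]
    - [0,0,0,0,0,0,8.4]
    - [0,0,0,0,0,0,8.4]
    - [0,0,0,0,0,0,8.4]
    - [0,0,0,0,0,0,8.4]
    - [0,0,0,0,0,0,8.4]
    - [0,0,0,0,0,0,0]
    - [0,0,0,0,0,0,0]

```text
clock: 41.8
position: [560.4, -50.5, 144.2]
ee_rot: [0.769, -0.639, 0.001, 0.001]
contact_force: [-5.3, -6.1, 9.8]
gripper_width: 8.9
```

```bash
python3 - <<'E'
from h import *
go([560,-48,142],190.4);s=read_state();print(s["contact_force"],s["wrist_torque"])
E
```

```text
t 41.8 pos [560.4 -50.5 144.2] jaw -169.48 w 8.9
shift cm [-0.25 -0.    0.22]
turn deg [ 0.   -0.2   0.12] q6 -1.1
[-5.2521328  -6.06975872  9.76502021] [-2.05532846  1.65366127  0.00889601]
```

Emit:
servo_tool:
  rows:
    - [0,0.15,0,0,0,0,8.4]
    - [0,0,0,0,0,0,8.4]
    - [0,0,0,0,0,0,8.4]
    - [0,0,0,0,0,0,8.4]
    - [0,0,0,0,0,0,8.4]
    - [0,0,0,0,0,0,8.4]
    - [0,0,0,0,0,0,4]
    - [0,0,0,0,0,0,0]
    - [0,0,0,0,0,0,0]

```text
clock: 42.7
position: [558.8, -52.1, 144.1]
ee_rot: [-0.392, 0.92, -0.001, -0.002]
contact_force: [-8.9, -4.9, 14.0]
gripper_width: 9.0
```

```bash
python3 - <<'E'
from h import *
go([560,-48,142],136);s=read_state();print(s["contact_force"],s["wrist_torque"])
E
```

```text
t 42.7 pos [558.8 -52.1 144.1] jaw 136.1 w 9.0
shift cm [-0.38  0.2   0.21]
turn deg [ 0.01 -0.3   0.1 ] q6 -55.3
[-8.89313552 -4.88353793 14.01818189] [-1.7562802   2.93141868  0.00300683]
```

Emit:
servo_tool:
  rows:
    - [0,0,0,0,0,0,3]
    - [0,0,0,0,0,0,3]
    - [0,0,0,0,0,0,0]
    - [0,0,0,0,0,0,0]

```text
clock: 43.1
position: [558.7, -51.9, 144.2]
ee_rot: [-0.345, 0.939, -0.001, -0.003]
contact_force: [-9.5, -5.1, 13.0]
gripper_width: 9.2
```

```bash
python3 - <<'E'
from h import *
go([560,-48,142],130);s=read_state();print(s["contact_force"],s["wrist_torque"])
E
```

```text
t 43.1 pos [558.7 -51.9 144.2] jaw 130.3 w 9.2
shift cm [-0.36  0.21  0.21]
turn deg [-0.03 -0.34  0.3 ] q6 -61.2
[-9.46062601 -5.06332451 12.96361489] [-1.52271027  3.05706203  0.77727741]
```

Emit:
servo_tool:
  rows:
    - [0,0,0,0,0,0,-0.8]
    - [0.3,0,0,0,0,0,0]
    - [0.6,0,0,0,0,0,0]
    - [0.6,0,0,0,0,0,0]
    - [0.6,0,0,-3,0,0,0]
    - [0.6,0,0,-4,0,0,0]
    - [0.6,0,0,-3,0,0,0]
    - [0.6,0,0,0,0,0,0]

```text
clock: 43.9
position: [564.6, -49.3, 247.0]
ee_rot: [-0.35, 0.937, -0.002, 0.007]
contact_force: [0.3, -0.2, -0.3]
gripper_width: 50.9
```

```bash
python3 - <<'E'
from h import *
go([558,61.5,142],266);s=read_state();print(s["contact_force"])
t=snap("top")
for roi in((360,180,400,250),):
    for a,c,r in blobs(dark(t,55),8,roi): print("dark top",a,np.round(c,1),r)
E
```

```text
t 43.9 pos [564.6 -49.3 247. ] jaw 130.93 w 50.9
shift cm [-6.64  8.9  10.51]
turn deg [-0.2   0.82 44.94] q6 -60.5
[ 0.26621294 -0.15986713 -0.34963   ]
dark top 12.0 [363.5 225.6] ((363.0, 225.50001525878906), (4.472135543823242, 7.602630138397217), 63.43495178222656)
dark top 227.0 [380.6 216.5] ((382.6119689941406, 217.61599731445312), (15.2052640914917, 33.89879608154297), 79.69515228271484)
```

Emit:
servo_tool:
  rows:
    - [0.6,0,0,0,-0.2,0.8,0]
    - [0.6,0,0,0,0,0,-8.45]
    - [0.6,0,0,0,0,0,-8.45]
    - [0.6,0,0,0,0,0,-8.45]
    - [0.6,0,0,0,0,0,-8.45]
    - [0.6,0,0,0,0,0,-8.45]
    - [0.6,0,0,0,0,0,-8.45]
    - [0.6,0,0,0,0,0,-8.45]
    - [0.6,0,0,0,0,0,-8.45]
    - [0.6,0,0,0,0,0,-8.45]
    - [0.6,0,0,0,0,0,-8.45]
    - [0.6,0,0,0,0,0,-8.45]

```text
clock: 45.15
position: [561.0, -49.5, 239.7]
ee_rot: [0.921, -0.389, -0.005, 0.006]
contact_force: [0.3, -0.2, -0.9]
gripper_width: 51.3
```

Emit:
servo_tool:
  rows:
    - [0.6,0,0,0,0,0,-8.45]
    - [0.6,0,0,0,0,0,-8.45]
    - [0.6,0,0,0,0,0,-8.45]
    - [0.6,0,0,0,0,0,-8.45]
    - [0.6,0,0,0,0,0,-8.45]
    - [0.6,-0.47,-3.68,0,0,0,0]
    - [0.6,-0.47,-3.68,0,0,0,0]
    - [0.6,-0.47,-3.68,2,0,0,0]
    - [0.6,0,0,2,0,0,0]
    - [0.6,0,0,0,0,0,0]
    - [0.6,0,0,0,0,0,0]

```text
clock: 46.25
position: [554.5, 60.9, 200.3]
ee_rot: [0.999, -0.034, -0.006, 0.004]
contact_force: [0.4, -0.1, 0.8]
gripper_width: 51.3
```

```bash
python3 - <<'E'
from h import *
go([558.3,61.8,142],266)
w=snap("wrist")
u,v=proj(w,[558.3,61.8,150]);print("pred",u,v)
for b in blobs(dark(w,30),200,(int(u-70),int(v-60),int(u+70),int(v+60))):print(b[0],np.round(b[1],1),b[2])
E
```

```text
t 46.2 pos [554.5  60.9 200.3] jaw -93.9 w 51.3
shift cm [ 0.44 -0.16  5.82]
turn deg [0.47 0.66 0.1 ] q6 63.0
pred 312.0477195014733 272.75605405234194
259.5 [249.6 319.6] ((248.5, 317.0), (28.0, 13.0), 90.0)
1206.5 [311.3 269.5] ((311.0, 273.5), (81.0, 18.0), 90.0)
```

Emit:
servo_tool:
  rows:
    - [0.6,0,0,0,0.47,0.66,0]
    - [0.6,0.37,-0.12,2,0,0,0]
    - [0.6,0,0,0,0,0,0]
    - [0.6,0,0,0,0,0,0]

```text
clock: 46.7
position: [558.8, 61.7, 181.9]
ee_rot: [0.999, -0.034, 0.002, -0.001]
contact_force: [0.4, -0.4, 0.1]
gripper_width: 51.3
```

```bash
python3 - <<'E'
from h import *
go([558.3,61.8,142],266)
E
```

```text
t 46.7 pos [558.8  61.7 181.9] jaw -93.95 w 51.3
shift cm [-0.06 -0.    3.99]
turn deg [-0.1  -0.18  0.05] q6 63.2
```

Emit:
servo_tool:
  rows:
    - [0.6,0,0,2,0,0,0]
    - [0.6,0,0,1.8,0,0,0]
    - [0.3,0,0,0,0,0,0]
    - [0.1,0,0,0,0,0,0]
    - [0,0,0,0,0,0,0]
    - [0,0,0,0,0,0,0]
    - [0,0,0,0,0,0,0]
    - [0,0,0,0,0,0,0]
    - [0,0,0,0,0,0,0]

```text
clock: 47.6
position: [559.7, 62.4, 145.0]
ee_rot: [0.999, -0.034, 0.003, -0.001]
contact_force: [-0.7, 0.1, 5.8]
gripper_width: 9.2
```

Emit:
servo_tool:
  rows:
    - [0,0.15,0,0,0,0,0]
    - [0,0,0,0,0,0,8.4]
    - [0,0,0,0,0,0,8.4]
    - [0,0,0,0,0,0,8.4]
    - [0,0,0,0,0,0,8.4]
    - [0,0,0,0,0,0,8.4]
    - [0,0,0,0,0,0,8.4]
    - [0,0,0,0,0,0,8.4]
    - [0,0,0,0,0,0,8.4]
    - [0,0,0,0,0,0,8.4]
    - [0,0,0,0,0,0,0]
    - [0,0,0,0,0,0,0]

```text
clock: 48.8
position: [559.1, 60.0, 145.0]
ee_rot: [0.769, -0.639, 0.001, 0.001]
contact_force: [-3.9, -6.1, 9.3]
gripper_width: 9.1
```

```bash
python3 - <<'E'
from h import *
go([558.3,61.8,142],190.4);s=read_state();print(s["contact_force"],s["wrist_torque"])
E
```

```text
t 48.8 pos [559.1  60.  145. ] jaw -169.49 w 9.1
shift cm [-0.19  0.04  0.3 ]
turn deg [ 0.02 -0.13  0.11] q6 -12.3
[-3.94841865 -6.05949986  9.3096246 ] [-1.9864668   1.25029254  0.04306487]
```

Emit:
servo_tool:
  rows:
    - [0,0.15,0,0,0,0,8.4]
    - [0,0,0,0,0,0,8.4]
    - [0,0,0,0,0,0,8.4]
    - [0,0,0,0,0,0,8.4]
    - [0,0,0,0,0,0,8.4]
    - [0,0,0,0,0,0,8.4]
    - [0,0,0,0,0,0,5]
    - [0,0,0,0,0,0,3]
    - [0,0,0,0,0,0,2]
    - [0,0,0,0,0,0,0]
    - [0,0,0,0,0,0,0]

```text
clock: 49.9
position: [557.7, 58.3, 145.0]
ee_rot: [-0.344, 0.939, -0.001, -0.002]
contact_force: [-8.1, -4.8, 13.0]
gripper_width: 9.1
```

```bash
python3 - <<'E'
from h import *
go([558.3,61.8,142],130);s=read_state();print(s["contact_force"],s["wrist_torque"])
E
```

```text
t 49.9 pos [557.7  58.3 145. ] jaw 130.3 w 9.1
shift cm [-0.27  0.23  0.3 ]
turn deg [-0.03 -0.31  0.3 ] q6 -72.4
[-8.10085903 -4.76026633 12.96214602] [-1.73217781  2.57146808  0.77641661]
```

Emit:
servo_tool:
  rows:
    - [0,0,0,0,0,0,-0.8]
    - [0.3,0,0,0,0,0,0]
    - [0.6,0,0,0,0,0,0]
    - [0.6,0,0,0,0,0,0]
    - [0.6,0,0,-3,0,0,0]
    - [0.6,0,0,-4,0,0,0]
    - [0.6,0,0,-3,0,0,0]
    - [0.6,0,0,0,0.2,0.4,0]
    - [0.6,0,0,0,0,0,-8.5]
    - [0.6,0,0,0,0,0,-8.5]
    - [0.6,0,0,0,0,0,-8.5]
    - [0.6,0,0,0,0,0,-8.5]

```text
clock: 51.1
position: [560.0, 60.8, 242.2]
ee_rot: [-0.61, 0.792, -0.002, -0.002]
contact_force: [-0.3, -0.5, -1.0]
gripper_width: 51.2
```

Emit:
servo_tool:
  rows:
    - [0.6,0,0,0,0,0,-8.5]
    - [0.6,0,0,0,0,0,-8.5]
    - [0.6,0,0,0,0,0,-8.5]
    - [0.6,0,0,0,0,0,-8.5]
    - [0.6,0,0,0,0,0,-8.5]
    - [0.6,0,0,0,0,0,-8.5]
    - [0.6,0,0,0,0,0,-8.5]
    - [0.6,0,0,0,0,0,-8.5]
    - [0.6,0,0,0,0,0,-8.5]
    - [0.6,0,0,0,0,0,-8.5]
    - [0.6,0,0,0,0,0,-8.5]
    - [0.6,0,0,0,0,0,-8.5]

```text
clock: 52.3
position: [560.0, 60.8, 242.1]
ee_rot: [1.0, -0.024, -0.001, 0.003]
contact_force: [-0.8, -0.0, -0.3]
gripper_width: 51.1
```

```bash
python3 - <<'E'
from h import *
go([557.5,170.5,142],267.5)
E
```

```text
t 52.3 pos [560.   60.8 242.1] jaw -92.77 w 51.1
shift cm [ -0.77 -11.01   9.95]
turn deg [ 0.33  0.09 -0.27] q6 64.3
```

Emit:
servo_tool:
  rows:
    - [0.6,0,0,0,0.33,0.1,-0.3]
    - [0.6,-0.26,-3.65,0,0,0,0]
    - [0.6,-0.26,-3.65,0,0,0,0]
    - [0.6,-0.26,-3.65,2,0,0,0]
    - [0.6,0,0,2,0,0,0]
    - [0.6,0,0,2,0,0,0]
    - [0.6,0,0,0,0,0,0]
    - [0.6,0,0,0,0,0,0]

```text
clock: 53.1
position: [558.1, 170.2, 183.2]
ee_rot: [1.0, -0.025, 0.001, 0.0]
contact_force: [0.2, 1.0, 1.1]
gripper_width: 51.0
```

```bash
python3 - <<'E'
from h import *
go([557.5,170.5,142],267.5)
w=snap("wrist")
u,v=proj(w,[557.5,170.5,150]);print("pred",u,v)
for b in blobs(dark(w,30),200,(int(u-50),int(v-80),int(u+50),int(v+60))):print(b[0],np.round(b[1],1),b[2])
E
```

```text
t 53.1 pos [558.1 170.2 183.2] jaw -92.9 w 51.0
shift cm [-0.07 -0.03  4.12]
turn deg [ 0.03 -0.08 -0.4 ] q6 54.2
pred 314.3631305260246 295.1802556854722
1625.5 [310.9 297.4] ((311.2178955078125, 297.5079345703125), (20.27750587463379, 89.44996643066406), 2.0825655460357666)
```

Emit:
servo_tool:
  rows:
    - [0.6,0,-0.15,2,0,0,1.5]
    - [0.6,0,0,1.9,0,0,0]
    - [0.3,0,0,0,0,0,0]
    - [0.1,0,0,0,0,0,0]
    - [0,0,0,0,0,0,0]
    - [0,0,0,0,0,0,0]
    - [0,0,0,0,0,0,0]
    - [0,0,0,0,0,0,0]
    - [0,0,0,0,0,0,0]

```text
clock: 54.05
position: [559.1, 172.1, 146.2]
ee_rot: [0.999, -0.037, 0.002, -0.001]
contact_force: [-0.6, -0.7, 6.3]
gripper_width: 9.2
```

Emit:
servo_tool:
  rows:
    - [0,0.15,0,0,0,0,0]
    - [0,0,0,0,0,0,8.4]
    - [0,0,0,0,0,0,8.4]
    - [0,0,0,0,0,0,8.4]
    - [0,0,0,0,0,0,8.4]
    - [0,0,0,0,0,0,8.4]
    - [0,0,0,0,0,0,8.4]
    - [0,0,0,0,0,0,8.4]
    - [0,0,0,0,0,0,8.4]
    - [0,0,0,0,0,0,8.4]
    - [0,0,0,0,0,0,0]
    - [0,0,0,0,0,0,0]

```text
clock: 55.25
position: [558.0, 169.5, 146.2]
ee_rot: [0.767, -0.642, 0.001, 0.002]
contact_force: [-6.4, -5.9, 11.1]
gripper_width: 8.9
```

```bash
python3 - <<'E'
from h import *
go([557.5,171,142],190);s=read_state();print(s["contact_force"],s["wrist_torque"])
E
```

```text
t 55.2 pos [558.  169.5 146.2] jaw -169.9 w 8.9
shift cm [-0.16  0.02  0.42]
turn deg [ 0.14 -0.22  0.1 ] q6 -22.9
[-6.39832771 -5.9473756  11.12875285] [-1.74894721  1.75683545  0.01209649]
```

Emit:
servo_tool:
  rows:
    - [0,0.15,0,0,0,0,8.4]
    - [0,0,0,0,0,0,8.4]
    - [0,0,0,0,0,0,8.4]
    - [0,0,0,0,0,0,8.4]
    - [0,0,0,0,0,0,8.4]
    - [0,0,0,0,0,0,8.4]
    - [0,0,0,0,0,0,5]
    - [0,0,0,0,0,0,3]
    - [0,0,0,0,0,0,2]
    - [0,0,0,0,0,0,0]
    - [0,0,0,0,0,0,0]

```text
clock: 56.35
position: [556.2, 168.0, 146.2]
ee_rot: [-0.341, 0.94, -0.002, -0.004]
contact_force: [-11.6, -4.0, 16.3]
gripper_width: 9.2
```

```bash
python3 - <<'E'
from h import *
go([557.5,171,142],130);s=read_state();print(s["contact_force"],s["wrist_torque"])
E
```

```text
t 56.4 pos [556.2 168.  146.2] jaw 129.93 w 9.2
shift cm [-0.29  0.15  0.42]
turn deg [-0.04 -0.47 -0.07] q6 -83.0
[-11.56640094  -4.00493734  16.25127988] [-1.14411303  3.6280839   0.97075459]
```

Emit:
servo_tool:
  rows:
    - [0,0,0,0,0,0,-0.8]
    - [0.3,0,0,0,0,0,0]
    - [0.6,0,0,0,0,0,0]
    - [0.6,0,0,0,0,0,0]
    - [0.6,0,0,-3,0,0,0]
    - [0.6,0,0,-4,0,0,0]
    - [0.6,0,0,-5,0,0,-8.3]
    - [0.6,0,0,-5,0,0,-8.3]
    - [0.6,0,0,-5,0,0,-8.3]
    - [1,0,0,0,0,0,-8.3]
    - [1,0,0,0,0,0,-8.3]
    - [1,0,0,0,0,0,-8.3]

```text
clock: 57.55
position: [559.6, 170.5, 364.3]
ee_rot: [0.711, -0.703, 0.0, -0.001]
contact_force: [0.0, 1.0, 0.5]
gripper_width: 85.3
```

Emit:
servo_tool:
  rows:
    - [1,4.2,0,0,0,0,0]
    - [1,4.2,0,0,0,0,0]
    - [1,4.2,0,0,0,0,0]
    - [1,4.2,0,0,0,0,0]
    - [1,0,0,0,0,0,0]
    - [1,0,0,0,0,0,0]

```text
clock: 58.15
position: [560.5, 1.4, 364.0]
ee_rot: [0.708, -0.706, 0.0, -0.001]
contact_force: [0.3, 0.2, -0.1]
gripper_width: 85.4
```

```bash
python3 - <<'E'
from h import *
go([563,0,370],180.65)
w=snap("wrist","w19")
for n,p in dict(c=[560.5,-48.9,150],b=[559.3,61.5,150],a=[558,171.5,150]).items():
    u,v=proj(w,p);print(n,np.round([u,v]))
    for b in blobs(dark(w,30),60,(int(u-40),int(v-30),int(u+40),int(v+30))): print("  ",b[0],np.round(b[1],1),b[2])
cv2.imwrite("pics/c19.png",cv2.resize(w["bgr"][100:420,150:450],None,fx=2.2,fy=1.85,interpolation=cv2.INTER_CUBIC))
E
```

```text
t 58.1 pos [560.5   1.4 364. ] jaw -179.84 w 85.4
shift cm [ 0.14 -0.25 -0.6 ]
turn deg [-0.1   0.02 -0.49] q6 -16.6
c [315. 156.]
   218.0 [310.4 158.4] ((315.95111083984375, 154.51454162597656), (11.262228965759277, 43.179481506347656), 46.84760665893555)
b [316. 266.]
   518.5 [317.  263.9] ((318.11505126953125, 265.2743225097656), (18.249984741210938, 41.01543045043945), 48.8140754699707)
   237.5 [278.9 258.3] ((280.0, 258.5), (10.0, 39.0), 0.0)
a [316. 356.]
   507.5 [317.6 353.8] ((317.3013000488281, 353.74017333984375), (16.588062286376953, 38.456268310546875), 52.594642639160156)
```

View pics/c19.png

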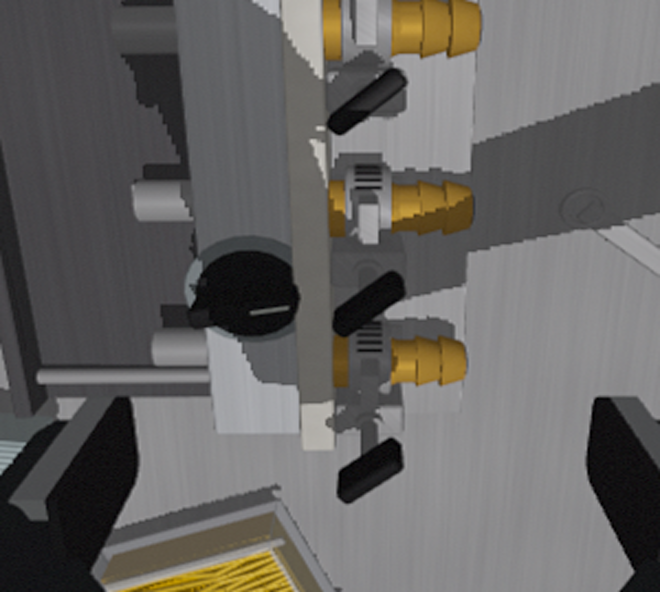

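```bash
python3 - <<'E'
import cv2,numpy as np
for f in("w18","w19"):
    im=cv2.imread(f"pics/{f}.png");h=cv2.cvtColor(im,cv2.COLOR_BGR2HSV)
    m=((h[...,0]<25)&(h[...,0]>8)&(h[...,1]>90)&(h[...,2]>35)).astype(np.uint8)
    cs,_=cv2.findContours(m[100:320,280:400],cv2.RETR_EXTERNAL,cv2.CHAIN_APPROX_NONE)
    print(f,sorted([(y+100,x+280,w,hh) for x,y,w,hh in map(cv2.boundingRect,cs) if w*hh>60]))
E
```

```text
w18 [(100, 297, 8, 33), (100, 327, 40, 31), (196, 298, 7, 31), (197, 326, 37, 29), (279, 300, 6, 28), (279, 325, 34, 27)]
w19 [(100, 297, 8, 33), (100, 328, 41, 31), (197, 299, 8, 31), (197, 328, 37, 30), (281, 301, 7, 28), (281, 327, 35, 28)]
```

```bash
python3 - <<'E'
from h import *
t=snap("top","t20")
a=cv2.imread("pics/top0.png").astype(int);d=np.abs(t["bgr"].astype(int)-a).max(2)
for n,(x0,y0,x1,y1) in dict(tray_l=(155,138,235,218),tray_r=(455,140,530,220),spray=(118,195,168,228),spanner=(285,275,340,335)).items(): print(n,(d[y0:y1,x0:x1]>50).mean().round(3))
print(job_done())
E
```

```text
tray_l 0.299
tray_r 0.0
spray 0.0
spanner 0.226
the job is handed in; nothing more can be done
None
```

View pics/t20.png

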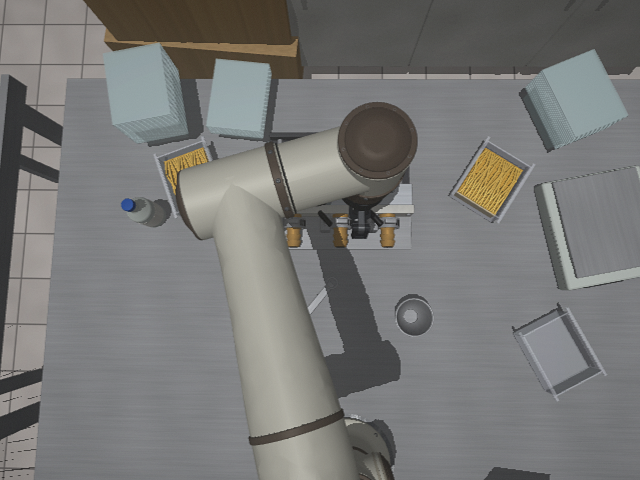

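The job is handed in at about 58 s of robot time.

**What I did:** I freed the lock knob, drew the carriage forward to its stop and locked it again. All three bands went on tails a, b and c. Only then did I turn the three wing screws clockwise to their stops.

**What the last checks showed:**
- **Carriage:** in the top camera it moved about 81 mm. A 26 N push afterwards shifted it only about 1 mm at the knob. The images show it sits about 3 mm back, which is within the pin's play.
- **Bands:** each was pressed against the plate with 7 to 9 N. After tightening, the gap between ring and plate in the images had changed by 1 pixel at most (under about 1 mm).
- **Screws:** each turned about 133–137° and met firm resistance (0.78 to 0.97 N m, against 0.03 N m of friction). The last picture shows all three wings at about the same angle.
- **Other things on the table:** the right tray and the spray bottle are unchanged. My image comparison flagged the left tray (0.30) and the spanner (0.23). The last top picture shows the arm covering most of both, and what is visible looks where it was. I could not confirm those two further; I saw no contact with either.

One measurement was off: my first estimate of the knob's sideways position was out by a few mm. I corrected it from the wrist forces while turning the knob.

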